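Set out the valve assembly station

ROBOT

A 7-joint arm with a two-finger parallel gripper is mounted at the origin on a cart in front of the work surface, level with it; the furniture and walls round the work are solid. World frame = base frame: x ahead of the robot, y to its left, z up, the work surface at z = 0. Lengths are in m, angles in degrees, forces in N, time in s.
With the tool pointing down it reaches from about 0.4 to 0.875 m from the base axis. Payload 6.5 kg.
Tool frame: the origin (TCP) lies midway between the tips of the shut fingers; the grasp point (between the pads) lies 19 mm behind it; x points along the fingers, z is the direction in which the jaws open and shut, and the axes are right-handed (so a half turn about x gives the same grasp; the last joint's range is limited). The gripper opens to 85 mm and grips with 20 to 120 N. Pads are 22 mm wide; open, the fingers measure 114 mm over their backs; the gripper's body (76 mm by 85 mm) begins 54 mm behind the grasp point. The pads swing forward as they close: fully open they stand 13 mm farther back than shut.
Start: joints at [-78.965, 30.733, -0.252, 88.115, 0.149, 61.152, -4.079], TCP at [0.166, 0.628, 0.231] pointing down, gripper open.
Joint ranges: [-154.64, 154.64], [-21.42, 123.67], [-72.66, 72.17], [13.99, 137.28], [-74.86, 254.86], [10.95, 109.41], [-158.01, 158.01]. Speed limits (degrees/s): [136.94, 136.94, 180, 180, 180, 180, 180].

INTERFACE

Orientations are given as a 3x3 rotation matrix whose columns are the frame's x, y, z axes.
In Python, from rig import env gives the robot as it stands.
- The arm moves only by the tool servo_tool, never from a script. Its arguments are lists of equal length, an entry for each row: "translation": the shift along the tool's x, y, z in mm, a list of three; "dr": the turn, a rotation vector about the tool's x, y, z in degrees, a list of three. In form: {"translation": [[x, y, z], ...], "dr": [[rx, ry, rz], ...]}. A call has 1 to 5 rows; each row is the pose to reach, as a shift and turn from the pose commanded when the call began, along the tool's axes at that moment; what a row does not reach only later rows make up. A row lasts 1/12 s, in which the tool goes at most 41.7 mm and 7.16 degrees, less where a joint would pass 70% of its speed; a pose out of reach is approached as far as the arm can. A call with a gripper value outside its range is refused whole. "jaw" is the closure in counts, from 0 (fully open) to 255 (shut), set as the call begins (left out, the last holds). The fingers move at their own pace and stop on an object; the grip force is fixed at half the most. Time passes only in rows, so rows that repeat a pose let the fingers close. It gives the time, the measured TCP pose, the force and the opening at its end, in the units of the state.
- env.sense(): the state, without advancing time (a new reading comes with each control period).
- env.capture(name): name is "scene" or "side" or "wrist"; returns (picture, depth): 420x560x3 uint8, red, green, blue; 420x560 float32, m along the optical axis (not along the pixel's ray), 0 where there is no reading.
- env.calibration(name): a dict with "vfov" (degrees; the focal length in pixels is half the picture's height over the tangent of half this angle, whatever the lens; pixels are square), "cx", "cy" (the principal point, pixels), "k1" (the pictures are not rectified: a ray, as slopes to the right and down, at radius r is drawn at 1 + k1 r^2 times it, then the intrinsics apply), "pose" (4x4, takes a point from camera to world coordinates); the wrist camera has in their place "T_tool_cam" (4x4, takes a point from camera to tool coordinates, whose origin is the TCP and whose axes are the tool frame's). Camera axes: x right, y down, z forward; pixel columns grow to the right and rows downward; lengths in m; the calibration is good to about 2 mm. A picture is of the moment at which its call begins: read the wrist's pose just before it. calibration takes no time and is no camera call.
- env.hand_in(): hands the job in, once; it reports no verdict.
The state is a dict: "t": time; "joint_positions": joint angles; "qd": joint speeds; "tau": joint torques, N m; "eef_pos": TCP position; "tcp_rot": TCP orientation; "wrist_force": force on the tool from outside, world axes, zero at the start; "ft_torque": the same for the moment, N m; "grip_width": finger opening in m.
Only numpy, scipy, OpenCV 4.12 (cv2) and the standard library are available. Lean on these libraries where they do the work, as an engineer would, in place of code of your own. Each camera call takes 0.05 s, during which the arm holds its last target.

TASK

Set out the assembly station: stand the oil bottle centred on the red disc of its small round pad and the yellow-lidded grease tub centred on the yellow disc of the larger round pad, lay the blue pin case flat on the blue rectangle and in line with it, and lay the paint marker lengthwise in the two V notches of its rest, middle over middle. Leave the orange ring and the red screwdriver where they are.

Things in the scene. Friction and masses are not known exactly. Their poses are not given: they have to be found in the camera images.
- oil_bottle_center (a point): White oil dropper bottle with a red nozzle, standing loose and upright: round body 37 mm in diameter and 84 mm tall, 126 mm with the nozzle. The point is on its axis, 42 mm above its underside; z is up along the bottle. The straight body can be gripped up to about 80 mm above the underside (28 to 38 mm above the point), which keeps the nozzle clear of the gripper.
- grease_tub_center (a point): Flat round grease tub, grey with a ribbed yellow lid, standing loose: 42 mm tall, 62 mm in diameter in its lower 28 mm and 66 mm at the lid (the upper 14 mm, where it is easily gripped). The point is on its axis, half-way up, 21 mm above the underside; z is up.
- pin_case_center (a point): Closed blue flat case, loose: 79 mm long along its y axis, about 48 mm wide along x over its walls (52 mm over the latch and hinge), 25 mm high; the lid does not open. The point is the centre, half-way up, 12.5 mm above the underside; z is up.
- paint_marker_center (a point): White paint marker with a black cap, a loose round pen lying down: 128 mm long along its y axis, 13 mm in diameter; it can roll about its y axis. The point is on its axis, half-way along (6.3 mm above the surface at the start).
- bottle_pad_top (a point): Small round black rubber pad, fixed, 60 mm in diameter and 5 mm high, with a red disc 38 mm in diameter in a white outline: the oil bottle's place. The point is the centre of its top face; z is up.
- tub_pad_top (a point): Larger round black rubber pad, fixed, 84 mm in diameter and 5 mm high, with a yellow disc 66 mm in diameter in a white outline: the grease tub's place. The point is the centre of its top face; z is up.
- case_pad_top (a point): Rectangular black rubber pad, fixed, 64 mm along its x, 92 mm along its y, 5 mm high, with a blue rectangle 52 x 79 mm in a white outline: the pin case's place, long side along y, either way round. The point is the centre of its top face; z is up.
- marker_rest_seat (a point): Marker rest, fixed: an aluminium strip 40 mm wide (its x), 100 mm long (its y) and 5 mm high, carrying two black V notches 76 mm apart along y, each 12 mm thick, 36 mm wide and 33 mm high at the tips. The floor of the notches is 20 mm above the work surface; between them are 64 mm of free space for fingers down to the strip. The marker lies along y, either way round, in both notches. The point is where the marker's middle comes to lie, 27.6 mm above the work surface; z is up.
- spare_ring_center (a point): Spare orange ring plate, 70 mm in diameter, 12 mm high, loose, a bystander: leave it. The point is its centre, half-way up.
- screwdriver_center (a point): Screwdriver with a ribbed red handle lying flat, loose, a bystander: leave it. 190 mm long along its y (handle towards +y), 26 mm thick. The point is half-way along it, on its axis, 13 mm above the surface.

How it is judged:
By the outcome, as a careful person would: the job done as asked, in the order asked, and still so for the second after the job is handed in, with the robot touching nothing.
It also fails if it takes over 112 s, if anything falls off the work surface, if the arm or the gripper's body presses on something with over 40 N, if the wrist force passes 120 N, or if a joint passes its speed limit or range.

## Working session

There is one attempt and no reset: what is moved stays moved. The work goes in short steps, Python scripts to look and compute and a tool call to move; the robot and the scene stay as the last step left them, time stands still between calls to the robot, and variables do not carry over. Pictures are saved under pics/ and viewed, and the job is handed in when it is done.

Besides the shell and the picture viewer there is one more tool, called after "Emit:" by a JSON object that holds its "op" and its "data", one argument or row to a line. servo_tool: Moves the arm, as the interface text tells. Its arguments: {"type":"object","properties":{"translation":{"type":"array","items":{"type":"array","items":{"type":"number"}}},"dr":{"type":"array","items":{"type":"array","items":{"type":"number"}}},"jaw":{"type":"number"}},"required":["translation","dr"]}

```bash
ls; mkdir -p pics
cat > h.py <<'E'
import numpy as np, cv2
from rig import env
def save(n,name):
    s=env.sense(); p,d=env.capture(n); cv2.imwrite(f'pics/{name}.png',p[:,:,::-1]); np.savez(f'pics/{name}.npz',p=p,d=d,pos=s['eef_pos'],rot=s['tcp_rot']); return p,d,s
def load(name):
    z=np.load(f'pics/{name}.npz'); return z['p'],z['d'],z
def campose(n,z):
    c=env.calibration(n)
    if n!='wrist': return np.array(c['pose'])
    T=np.eye(4);T[:3,:3]=z['rot'];T[:3,3]=z['pos']; return T@np.array(c['T_tool_cam'])
def rays(n,uv):
    c=env.calibration(n); f=210/np.tan(np.radians(c['vfov']/2))
    K=np.array([[f,0,c['cx']],[0,f,c['cy']],[0,0,1.]])
    uv=np.asarray(uv,float).reshape(-1,1,2)
    return cv2.undistortPoints(uv,K,np.array([c['k1'],0,0,0,0.])).reshape(-1,2)
def cloud(n,z):
    d=z['d'];H,W=d.shape;v,u=np.mgrid[:H,:W]
    r=rays(n,np.stack([u.ravel(),v.ravel()],1)); dd=d.ravel()
    P=np.c_[r*dd[:,None],dd]; T=campose(n,z)
    P=P@T[:3,:3].T+T[:3,3]; P[dd==0]=np.nan
    return P.reshape(H,W,3)
def onplane(n,z,uv,h):
    r=rays(n,uv);T=campose(n,z); D=np.c_[r,np.ones(len(r))]@T[:3,:3].T
    return T[:3,3]+D*((h-T[2,3])/D[:,2])[:,None]
E
python3 - <<'E'
from h import *
s=env.sense();print(s)
for n in ['scene','side','wrist']:
    save(n,n+'0'); print(n,env.calibration(n))
E
```

```text
pics
{'t': 0.0, 'joint_positions': array([-78.9627718 ,  30.78027604,  -0.25591522,  88.17150548,
         0.14880111,  61.1530879 ,  -4.07958651]), 'qd': array([-0.02227387,  0.07541554,  0.00199219, -0.0108158 , -0.01114873,
       -0.06661173,  0.00882708]), 'tau': array([ 4.94721862e-04, -5.83404171e+01,  1.04859095e+00, -2.59107256e+01,
        1.21962742e-02,  9.60716628e-03, -1.81589758e-05]), 'eef_pos': array([0.16620555, 0.62771556, 0.23037592]), 'tcp_rot': array([[-3.53164055e-04, -9.66712226e-01,  2.55865878e-01],
       [-1.79002658e-03,  2.55866095e-01,  9.66710576e-01],
       [-9.99998336e-01, -1.16599295e-04, -1.82080328e-03]]), 'wrist_force': array([1.25576313, 0.31036399, 0.80218132]), 'ft_torque': array([-0.02022061, -0.02254414, -0.04029539]), 'grip_width': 0.08542139379943964}
scene {'vfov': 45.40864286934781, 'cx': 279.9253265920733, 'cy': 210.08440380866776, 'k1': -0.05468604795813121, 'pose': array([[ 0.43452985, -0.41703003,  0.79829177, -0.15213392],
       [-0.90060687, -0.21058008,  0.38021481, -0.60287542],
       [ 0.00954335, -0.88416174, -0.46708344,  
[... 213 characters left out ...]
76, -0.09339664,  0.16901856,  0.45348432],
       [-0.192686  ,  0.53126047, -0.82500571,  0.45466292],
       [-0.01274012, -0.84204476, -0.53925719,  0.54175628],
       [ 0.        ,  0.        ,  0.        ,  1.        ]])}
wrist {'vfov': 63.549355237674476, 'cx': 282.58644571851295, 'cy': 208.69385526905575, 'k1': -0.020637620103489455, 'T_tool_cam': array([[-4.72603703e-04, -2.65788792e-01,  9.64031169e-01,
        -1.41961358e-01],
       [-5.88800928e-04, -9.64031035e-01, -2.65789044e-01,
         6.72793061e-02],
       [ 9.99999715e-01, -6.93235333e-04,  2.99107949e-04,
         9.20751154e-04],
       [ 0.00000000e+00,  0.00000000e+00,  0.00000000e+00,
         1.00000000e+00]])}
```

View pics/scene0.png

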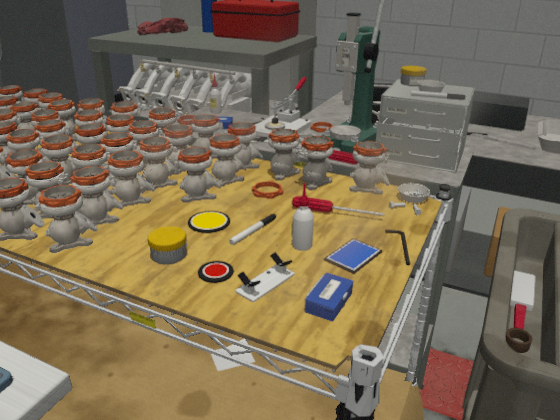

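View pics/side0.png

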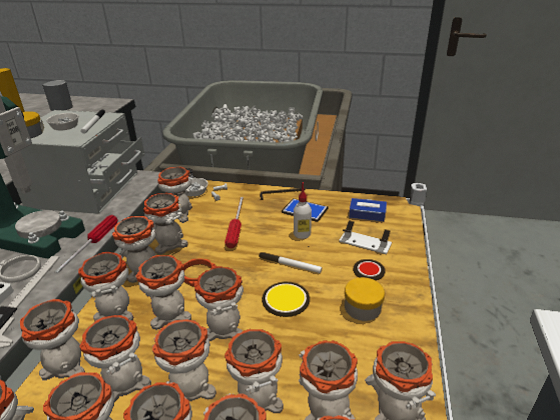

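View pics/wrist0.png

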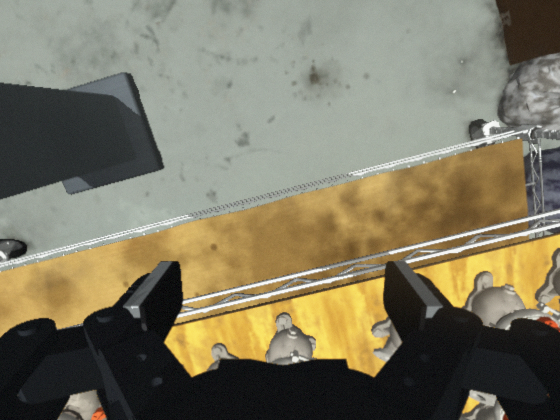

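The views show the bottle, tub, tub pad, bottle pad, rest, case, case pad and marker (scene px about (302,228), (168,245), (209,222), (215,271), (265,282), (330,297), (353,255), (253,229)). A crowd of grey pots stands to the left. Next I'll measure them.

```bash
cat > meas.py <<'E'
from h import *
def comps(n,name,lo,hi,hmin,hmax,box,minpx=25):
    p,d,z=load(name);P=cloud(n,z);hsv=cv2.cvtColor(p,cv2.COLOR_RGB2HSV)
    m=cv2.inRange(hsv,lo,hi)>0
    m&=(P[...,2]>hmin)&(P[...,2]<hmax)&(P[...,0]>box[0])&(P[...,0]<box[1])&(P[...,1]>box[2])&(P[...,1]<box[3])
    k,l,st,c=cv2.connectedComponentsWithStats(m.astype(np.uint8))
    for i in range(1,k):
        if st[i,4]<minpx: continue
        Q=P[l==i]; mn,mx=np.percentile(Q,2,0),np.percentile(Q,98,0)
        rc=cv2.minAreaRect((Q[:,:2]*1000).astype(np.float32))
        print(n,c[i].round(),st[i,4],'mean',Q.mean(0).round(3),'min',mn.round(3),'max',mx.round(3),'rect',np.round(rc[0]),np.round(rc[1]),round(rc[2]))
if __name__=='__main__':
    B=(0.2,1,-0.6,0.5)
    for n in ['scene','side']:
        for c,lo,hi in [('red',(0,150,80),(5,255,255)),('yellow',(24,170,120),(33,255,255)),('blue',(100,100,60),(125,255,255)),('black',(0,0,0),(180,255,45)),('white',(0,0,150),(180,50,255))]:
            print(c);comps(n,n+'0',lo,hi,-.01,.16,B,40)
E
python3 meas.py
```

```text
red
scene [215. 270.] 200 mean [ 0.426 -0.21   0.006] min [ 0.41  -0.225  0.004] max [ 0.443 -0.194  0.008] rect [ 427. -210.] [34. 35.] 67
yellow
scene [209. 220.] 380 mean [ 0.567 -0.105  0.005] min [ 0.54  -0.133  0.003] max [ 0.596 -0.076  0.007] rect [ 567. -105.] [60. 62.] 67
scene [166. 236.] 574 mean [ 0.431 -0.109  0.042] min [ 0.403 -0.137  0.039] max [ 0.462 -0.08   0.044] rect [464. -90.] [137.  63.] 31
blue
scene [353. 254.] 649 mean [ 0.576 -0.4    0.006] min [ 0.54  -0.428  0.004] max [ 0.614 -0.371  0.008] rect [ 577. -400.] [53. 79.] 72
scene [328. 298.] 1143 mean [ 0.421 -0.411  0.021] min [ 0.396 -0.431  0.004] max [ 0.471 -0.386  0.027] rect [ 434. -408.] [45. 79.] 88
black
scene [269. 219.] 45 mean [ 0.617 -0.214  0.009] min [ 0.601 -0.217  0.004] max [ 0.634 -0.209  0.012] rect [ 617. -213.] [ 7. 37.] 86
scene [209. 228.] 107 mean [ 0.544 -0.121  0.004] min [ 0.525 -0.146  0.002] max [ 0.587 -0.072  0.006] rect [ 550. -114.] [50. 80.] 30
scene [279. 260.] 77 mean [ 0.473 -0.304  0.026] min [ 0.463 -0.325  0.02 ] max [ 0.481 -0.291  0.032] rect [ 472. -308.] [37.
[... 9059 characters left out ...]
 0.088] min [0.445 0.118 0.086] max [0.467 0.131 0.09 ] rect [455. 125.] [28.  6.] 26
side [418. 400.] 71 mean [0.368 0.119 0.085] min [0.355 0.11  0.082] max [0.377 0.126 0.088] rect [367. 116.] [28.  8.] 38
side [  6. 411.] 65 mean [0.825 0.22  0.088] min [0.821 0.206 0.086] max [0.828 0.229 0.09 ] rect [825. 217.] [ 5. 26.] 11
side [104. 408.] 76 mean [0.717 0.197 0.087] min [0.714 0.185 0.085] max [0.719 0.209 0.091] rect [717. 197.] [ 6. 26.] 9
side [332. 405.] 152 mean [0.464 0.118 0.048] min [0.452 0.109 0.042] max [0.476 0.123 0.052] rect [462. 117.] [29. 12.] 23
side [401. 404.] 61 mean [0.381 0.102 0.049] min [0.376 0.099 0.046] max [0.387 0.105 0.053] rect [381. 102.] [ 7. 12.] 89
```

Emit:
{"op": "servo_tool", "data": {
  "translation": [
    [-15,-195,-50],
    [-15,-195,-50],
    [-15,-195,-50],
    [-15,-195,-50],
    [-15,-195,-50]
  ],
  "dr": [
    [18,0,0],
    [18,0,0],
    [18,0,0],
    [18,0,0],
    [18,0,0]
  ]
}}

```text
t: 0.57
eef_pos: [0.3448, 0.5279, 0.2464]
tcp_rot: [[0.001, -0.839, 0.544], [-0.001, 0.544, 0.839], [-1.0, -0.001, -0.0]]
wrist_force: [1.2, 0.8, 0.2]
grip_width: 0.0851
```

```bash
cat >> h.py <<'E'
from scipy.spatial.transform import Rotation as Ro
def Rdown(phi):
    c,s=np.cos(np.radians(phi)),np.sin(np.radians(phi)); return np.array([[0,-s,c],[0,c,s],[-1,0,0.]])
def go(*ts):
    "ts: (x,y,z in mm, phi)"
    s=env.sense();R=s['tcp_rot'];p=s['eef_pos']*1000
    phi=np.degrees(np.arctan2(R[1,2],R[0,2]))
    print('t',round(s['t'],2),'pos',p.round(1),'phi',round(phi,1),'w',round(s['grip_width']*1000,1),'F',s['wrist_force'].round(1),'q',s['joint_positions'].round(0))
    for t in ts:
        tr=R.T@(np.array(t[:3])-p); dr=Ro.from_matrix(R.T@Rdown(t[3])).as_rotvec(degrees=True)
        print(' ->',t,'trans',tr.round(1),'|',round(np.linalg.norm(tr)),'dr',dr.round(1),'rows>=',round(max(np.linalg.norm(tr)/41.7,np.linalg.norm(dr)/7.16),1))
E
python3 -c "
from h import *
go((500,-220,300,-24))"
```

```text
t 0.57 pos [344.8 527.9 246.4] phi 57.1 w 85.1 F [1.2 0.8 0.2] q [-65.  28.   6.  91.  -3.  61.  -1.]
 -> (500, -220, 300, -24) trans [ -52.8 -537.  -543.3] | 766 dr [81.1  0.   0.1] rows>= 18.4
```

Emit:
{"op": "servo_tool", "data": {
  "translation": [
    [-15,-197,-50],
    [-15,-197,-50],
    [-15,-197,-50],
    [-15,-197,-50],
    [-15,-197,-50]
  ],
  "dr": [
    [19,0,0],
    [19,0,0],
    [19,0,0],
    [19,0,0],
    [19,0,0]
  ]
}}

```text
t: 0.98
eef_pos: [0.4821, 0.3787, 0.2614]
tcp_rot: [[0.0, -0.617, 0.787], [-0.001, 0.787, 0.617], [-1.0, -0.001, -0.0]]
wrist_force: [0.5, -1.4, 0.7]
grip_width: 0.0856
```

Emit:
{"op": "servo_tool", "data": {
  "translation": [
    [-15,-197,-45],
    [-15,-197,-45],
    [-15,-197,-45],
    [-15,-197,-45],
    [-15,-197,-45]
  ],
  "dr": [
    [19,0,0],
    [19,0,0],
    [19,0,0],
    [19,0,0],
    [19,0,0]
  ]
}}

```text
t: 1.4
eef_pos: [0.5677, 0.1954, 0.2764]
tcp_rot: [[0.0, -0.327, 0.945], [-0.001, 0.945, 0.327], [-1.0, -0.001, -0.0]]
wrist_force: [0.1, 0.3, 0.1]
grip_width: 0.0855
```

Emit:
{"op": "servo_tool", "data": {
  "translation": [
    [-10,-197,-40],
    [-10,-197,-40],
    [-10,-197,-40],
    [-10,-197,-40],
    [-10,-197,-40]
  ],
  "dr": [
    [19,0,0],
    [19,0,0],
    [19,0,0],
    [19,0,0],
    [19,0,0]
  ]
}}

```text
t: 1.82
eef_pos: [0.5936, -0.0041, 0.2864]
tcp_rot: [[-0.0, -0.001, 1.0], [-0.001, 1.0, 0.001], [-1.0, -0.001, -0.0]]
wrist_force: [0.8, -0.2, -0.0]
grip_width: 0.0855
```

```bash
python3 -c "
from h import *
go((500,-220,300,-24))"
```

```text
t 1.82 pos [593.6  -4.1 286.4] phi 0.0 w 85.5 F [ 0.8 -0.2 -0. ] q [-25.  24.  28.  95. -12.  64.   7.]
 -> (500, -220, 300, -24) trans [ -13.3 -215.9  -93.7] | 236 dr [24.   0.   0.1] rows>= 5.7
```

Emit:
{"op": "servo_tool", "data": {
  "translation": [
    [-13,-190,-83],
    [-13,-190,-83],
    [-13,-190,-83],
    [-13,-190,-83],
    [-13,-190,-83]
  ],
  "dr": [
    [24,0,0],
    [24,0,0],
    [24,0,0],
    [24,0,0],
    [24,0,0]
  ]
}}

```text
t: 2.23
eef_pos: [0.5101, -0.1924, 0.2993]
tcp_rot: [[-0.0, 0.406, 0.914], [0.0, 0.914, -0.406], [-1.0, 0.0, -0.0]]
wrist_force: [1.6, 0.2, 0.2]
grip_width: 0.0857
```

Emit:
{"op": "servo_tool", "data": {
  "translation": [
    [0,0,0]
  ],
  "dr": [
    [0,0,0]
  ]
}}

```text
t: 2.32
eef_pos: [0.5068, -0.2002, 0.3005]
tcp_rot: [[-0.0, 0.416, 0.91], [-0.004, 0.91, -0.416], [-1.0, -0.004, 0.002]]
wrist_force: [-0.4, -1.6, 0.2]
grip_width: 0.0854
```

```bash
python3 -c "
from h import *
go((564,-302,150,-24))
save('wrist','w1')"
```

```text
t 2.32 pos [ 506.8 -200.2  300.5] phi -24.6 w 85.4 F [-0.4 -1.6  0.2] q [-13.  19.  38. 101. -12.  64.   4.]
 -> (564, -302, 150, -24) trans [150.9 -68.2  94.1] | 190 dr [-0.6  0.1  0.2] rows>= 4.6
```

View pics/w1.png

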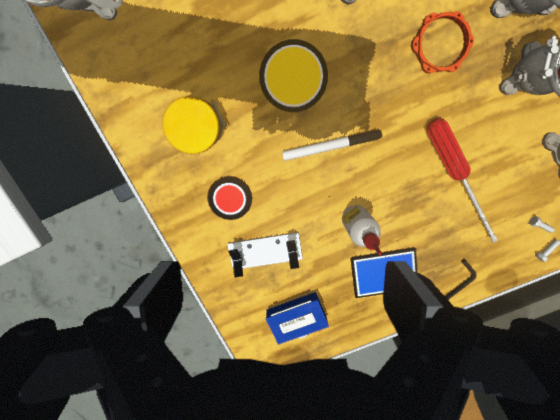

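The overhead wrist view shows everything: tub (190,125), tub pad (294,75), bottle pad (230,198), rest (265,250), case (297,320), case pad (384,272), marker (332,145) and bottle (362,225). I'll measure more precisely from it.

Run:
```python
from h import *
import sys
from meas import comps
name='w1';n='wrist';B=(0.3,0.75,-0.5,0.0)
p,d,z=load(name);P=cloud(n,z)
for c,lo,hi,a,b in [('red',(0,150,60),(6,255,255),.002,.012),('yellow',(22,170,60),(32,255,255),.003,.012),('lid',(22,170,60),(32,255,255),.036,.05),('blue',(100,100,60),(125,255,255),.002,.012),('bluetop',(100,100,30),(125,255,255),.021,.03),('notch',(0,0,0),(180,255,90),.016,.036),('case all',(0,0,0),(180,255,255),.02,.03),('strip',(0,0,100),(180,60,255),.003,.015)]:
    print(c);comps(n,name,lo,hi,a,b,B,40)
m=(P[...,2]>.055)&(P[...,2]<.08)&(P[...,0]>.5)&(P[...,0]<.62)&(P[...,1]<-.25)&(P[...,1]>-.36)
Q=P[m];print('bottle side',Q.mean(0),Q.min(0),Q.max(0),len(Q))
# fit circle r=18.5
from scipy.optimize import least_squares
r=least_squares(lambda c:np.hypot(Q[:,0]-c[0],Q[:,1]-c[1])-.0185,[.564,-.302],loss='soft_l1',f_scale=.001);print('bottle axis',r.x,np.abs(r.fun).mean())
Z=P[300:360,60:120];print('table z near',np.nanmedian(P[150:180,320:400,2]))
```

```text
red
wrist [229. 198.] 552 mean [ 0.426 -0.207  0.005] min [ 0.41  -0.223  0.003] max [ 0.442 -0.191  0.006] rect [ 426. -207.] [35. 35.] 20
yellow
wrist [293.  75.] 2351 mean [ 0.566 -0.102  0.005] min [ 0.537 -0.131  0.003] max [ 0.594 -0.073  0.007] rect [ 566. -102.] [64. 63.] 66
lid
wrist [190. 125.] 2482 mean [ 0.434 -0.105  0.041] min [ 0.405 -0.133  0.039] max [ 0.463 -0.076  0.043] rect [ 434. -105.] [63. 64.] 66
blue
wrist [376. 272.] 1061 mean [ 0.566 -0.39   0.005] min [ 0.537 -0.416  0.003] max [ 0.616 -0.367  0.006] rect [ 577. -397.] [52. 78.] 75
bluetop
wrist [297. 321.] 1173 mean [ 0.437 -0.403  0.024] min [ 0.398 -0.427  0.023] max [ 0.474 -0.381  0.026] rect [ 436. -405.] [47. 78.] 88
notch
wrist [292. 254.] 213 mean [ 0.473 -0.306  0.026] min [ 0.465 -0.322  0.019] max [ 0.481 -0.286  0.032] rect [ 474. -304.] [39. 11.] 74
wrist [237. 262.] 227 mean [ 0.4   -0.286  0.026] min [ 0.392 -0.302  0.019] max [ 0.409 -0.266  0.032] rect [ 400. -284.] [38. 11.] 75
case all
wrist [450. 148.] 923 mean [ 0.706 -0.261  0.023] min [ 0.694 -0.3    0.02 ] max [ 0.719 -0.225  0.02
[... 1062 characters left out ...]
0.012] max [ 0.73  -0.31   0.015] rect [ 721. -358.] [  6. 103.] 9
wrist [229. 198.] 236 mean [ 0.426 -0.206  0.005] min [ 0.404 -0.228  0.003] max [ 0.447 -0.185  0.006] rect [ 426. -207.] [44. 44.] 63
wrist [266. 250.] 1381 mean [ 0.438 -0.293  0.004] min [ 0.398 -0.318  0.003] max [ 0.484 -0.268  0.006] rect [ 436. -294.] [40. 99.] 75
wrist [379. 268.] 288 mean [ 0.572 -0.386  0.004] min [ 0.53  -0.421  0.003] max [ 0.624 -0.36   0.006] rect [ 577. -397.] [59. 86.] 75
bottle side [ 0.56694459 -0.29428627  0.06801428] [ 0.5499798  -0.31646819  0.05502488] [ 0.58664576 -0.28334065  0.07942198] 597
bottle axis [ 0.56933817 -0.30661983] 0.003296774548248089
table z near -0.0009990432681241668
```

```bash
python3 - <<'E'
from h import *
from scipy.optimize import least_squares
A=[]
for n,name in [('scene','scene0'),('side','side0'),('wrist','w1')]:
    p,d,z=load(name);P=cloud(n,z)
    m=(P[...,2]>.02)&(P[...,2]<.07)&(np.hypot(P[...,0]-.567,P[...,1]+.304)<.035)
    Q=P[m]
    r=least_squares(lambda c:np.hypot(Q[:,0]-c[0],Q[:,1]-c[1])-.0185,[.567,-.304],loss='soft_l1',f_scale=.001);print(n,len(Q),'bottle axis',r.x,np.abs(r.fun).mean(),Q.min(0),Q.max(0))
    m=(P[...,2]>.105)&(P[...,2]<.13)&(np.hypot(P[...,0]-.567,P[...,1]+.304)<.05); Q=P[m]; print('nozzle',len(Q),Q.mean(0) if len(Q) else 0)
# marker
p,d,z=load('w1');P=cloud('wrist',z)
m=(P[...,2]>.004)&(P[...,2]<.02)&(P[...,0]>.48)&(P[...,0]<.66)&(P[...,1]<-.155)&(P[...,1]>-.235)
k,l,st,c=cv2.connectedComponentsWithStats(m.astype(np.uint8))
for i in range(1,k):
    if st[i,4]>100:
        Q=P[l==i];rc=cv2.minAreaRect((Q[:,:2]*1000).astype(np.float32));print('marker',st[i,4],rc,Q[:,2].max())
E
python3 - <<'E'
import cv2
a=cv2.imread('pics/w1.png')[110:360,180:460]; cv2.imwrite('pics/w1c.png',cv2.resize(a,None,fx=2.4,fy=2.4,interpolation=cv2.INTER_CUBIC))
E
```

```text
scene 554 bottle axis [ 0.56875837 -0.30389683] 0.001157054009629695 [ 0.54773369 -0.32339174  0.02004703] [ 0.57464679 -0.28652428  0.06992845]
nozzle 26 [ 0.56627234 -0.30458537  0.1146982 ]
side 393 bottle axis [ 0.56791898 -0.30340338] 0.0014653869532782141 [ 0.54932293 -0.30855497  0.02020356] [ 0.58558478 -0.27963551  0.06980301]
nozzle 23 [ 0.5679411  -0.30280082  0.11357909]
wrist 655 bottle axis [ 0.56827438 -0.30200223] 0.0015622783601257585 [ 0.54993761 -0.31646819  0.02003931] [ 0.58664576 -0.2799694   0.06984471]
nozzle 50 [ 0.56808475 -0.30073521  0.1152955 ]
marker 1002 ((576.021484375, -197.19100952148438), (12.563188552856445, 126.61466217041016), 78.3740005493164) 0.014788189115923056
```

View pics/w1c.png

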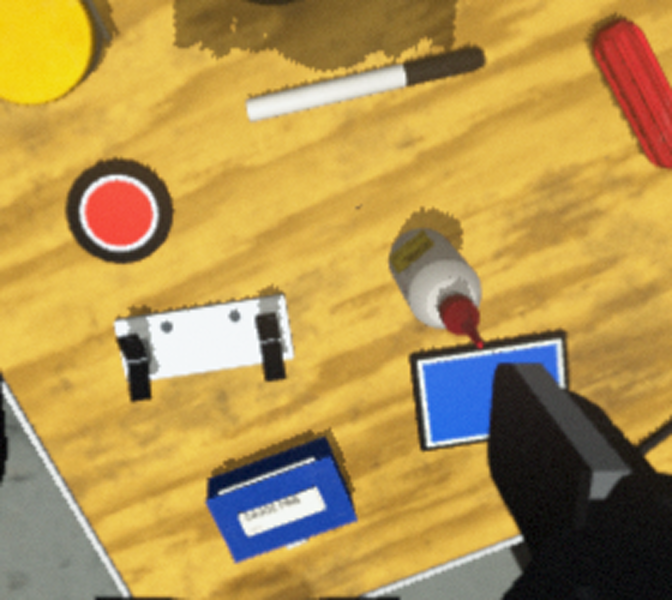

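Emit:
{"op": "servo_tool", "data": {
  "translation": [
    [65,-35,49],
    [130,-69,98],
    [130,-69,98],
    [130,-69,98],
    [130,-69,98]
  ],
  "dr": [
    [0,0,0],
    [0,0,0],
    [0,0,0],
    [0,0,0],
    [0,0,0]
  ]
}}

```text
t: 2.78
eef_pos: [0.572, -0.2947, 0.1633]
tcp_rot: [[-0.006, 0.405, 0.914], [0.001, 0.914, -0.405], [-1.0, -0.002, -0.006]]
wrist_force: [-1.6, 0.1, 0.2]
grip_width: 0.0852
```

```bash
python3 -c "
from h import *
go((568.2,-302.5,56,-24))"
```

```text
t 2.78 pos [ 572.  -294.7  163.3] phi -23.9 w 85.2 F [-1.6  0.1  0.2] q [  1.  38.  32.  93. -23.  56.  18.]
 -> (568.2, -302.5, 56, -24) trans [107.3  -8.5   0.3] | 108 dr [ 0.1 -0.4  0.1] rows>= 2.6
```

Emit:
{"op": "servo_tool", "data": {
  "translation": [
    [0,0,0],
    [0,0,0]
  ],
  "dr": [
    [0,0,0],
    [0,0,0]
  ]
}}

```text
t: 2.95
eef_pos: [0.5732, -0.2926, 0.1691]
tcp_rot: [[-0.001, 0.403, 0.915], [0.001, 0.915, -0.403], [-1.0, 0.0, -0.001]]
wrist_force: [0.3, -0.6, 0.0]
grip_width: 0.0857
```

```bash
python3 -c "
from h import *
go((568.2,-302.5,56,-24))"
```

```text
t 2.95 pos [ 573.2 -292.6  169.1] phi -23.8 w 85.7 F [ 0.3 -0.6  0. ] q [  1.  38.  32.  94. -23.  56.  18.]
 -> (568.2, -302.5, 56, -24) trans [113.1 -11.1  -0.5] | 114 dr [ 0.2 -0.1 -0. ] rows>= 2.7
```

Emit:
{"op": "servo_tool", "data": {
  "translation": [
    [5,-11,-0.5],
    [40,-11,-0.5],
    [80,-11,-0.5],
    [105,-11,-0.5],
    [113,-11,-0.5]
  ],
  "dr": [
    [0,0,0],
    [0,0,0],
    [0,0,0],
    [0,0,0],
    [0,0,0]
  ]
}}

```text
t: 3.37
eef_pos: [0.5664, -0.3012, 0.0538]
tcp_rot: [[-0.004, 0.403, 0.915], [0.003, 0.915, -0.403], [-1.0, 0.001, -0.004]]
wrist_force: [-1.0, 0.4, -0.7]
grip_width: 0.0854
```

Emit:
{"op": "servo_tool", "data": {
  "translation": [
    [0,0,0],
    [0,0,0]
  ],
  "dr": [
    [0,0,0],
    [0,0,0]
  ]
}}

```text
t: 3.53
eef_pos: [0.5692, -0.3039, 0.0583]
tcp_rot: [[0.002, 0.404, 0.915], [-0.001, 0.915, -0.404], [-1.0, -0.0, 0.003]]
wrist_force: [0.7, -0.1, 0.4]
grip_width: 0.0849
```

```bash
python3 -c "
from h import *
go((568.2,-302.5,56,-24))
save('wrist','w2')"
```

```text
t 3.53 pos [ 569.2 -303.9   58.3] phi -23.8 w 84.9 F [ 0.7 -0.1  0.4] q [  5.  46.  28.  96. -28.  45.  22.]
 -> (568.2, -302.5, 56, -24) trans [ 2.3  0.8 -1.5] | 3 dr [0.2 0.1 0. ] rows>= 0.1
```

View pics/w2.png

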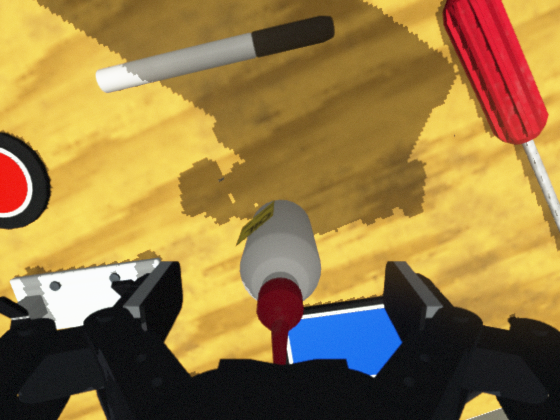

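The bottle stands centred between the fingers (nozzle at (279,300), fingers at 165 and 400). I'll close on it.

Emit:
{"op": "servo_tool", "data": {
  "translation": [
    [0,0,0],
    [0,0,0],
    [0,0,0],
    [0,0,0],
    [0,0,0]
  ],
  "dr": [
    [0,0,0],
    [0,0,0],
    [0,0,0],
    [0,0,0],
    [0,0,0]
  ],
  "jaw": 255
}}

```text
t: 4.0
eef_pos: [0.5686, -0.3036, 0.0573]
tcp_rot: [[0.001, 0.404, 0.915], [-0.0, 0.915, -0.404], [-1.0, 0.0, 0.001]]
wrist_force: [-0.7, 2.5, 5.9]
grip_width: 0.0355
```

Emit:
{"op": "servo_tool", "data": {
  "translation": [
    [0,0,0],
    [0,0,0],
    [0,0,0]
  ],
  "dr": [
    [0,0,0],
    [0,0,0],
    [0,0,0]
  ]
}}

```text
t: 4.25
eef_pos: [0.5687, -0.3036, 0.0573]
tcp_rot: [[0.001, 0.404, 0.915], [-0.0, 0.915, -0.404], [-1.0, 0.0, 0.001]]
wrist_force: [-2.0, 1.4, 6.5]
grip_width: 0.0357
```

```bash
python3 -c "
from h import *
go((569,-303,130,-24))
save('wrist','w3')"
```

```text
t 4.25 pos [ 568.7 -303.6   57.3] phi -23.8 w 35.7 F [-2.   1.4  6.5] q [  5.  46.  28.  96. -28.  45.  22.]
 -> (569, -303, 130, -24) trans [-72.7   0.7   0.1] | 73 dr [ 0.2  0.1 -0. ] rows>= 1.7
```

View pics/w3.png

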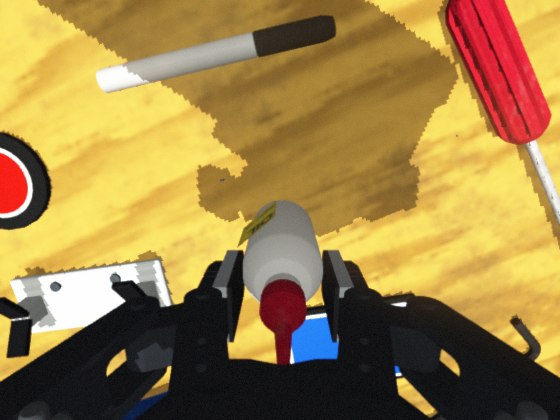

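Emit:
{"op": "servo_tool", "data": {
  "translation": [
    [-15,0,0],
    [-40,0,0],
    [-60,0,0],
    [-65,0,0],
    [-65,0,0]
  ],
  "dr": [
    [0,0,0],
    [0,0,0],
    [0,0,0],
    [0,0,0],
    [0,0,0]
  ]
}}

```text
t: 4.72
eef_pos: [0.5694, -0.3041, 0.1236]
tcp_rot: [[0.003, 0.404, 0.915], [-0.002, 0.915, -0.404], [-1.0, -0.0, 0.004]]
wrist_force: [0.1, -0.3, -2.1]
grip_width: 0.0352
```

```bash
python3 -c "
from h import *
go((426,-207.5,122,-24))"
```

```text
t 4.72 pos [ 569.4 -304.1  123.6] phi -23.8 w 35.2 F [ 0.1 -0.3 -2.1] q [  3.  41.  31.  95. -25.  51.  20.]
 -> (426, -207.5, 122, -24) trans [   0.9   30.5 -170.2] | 173 dr [0.2 0.2 0. ] rows>= 4.1
```

Emit:
{"op": "servo_tool", "data": {
  "translation": [
    [0,6,-30],
    [0,13,-70],
    [0,20,-110],
    [0,27,-150],
    [0,30,-170]
  ],
  "dr": [
    [0,0,0],
    [0,0,0],
    [0,0,0],
    [0,0,0],
    [0,0,0]
  ]
}}

```text
t: 5.13
eef_pos: [0.4191, -0.2038, 0.1196]
tcp_rot: [[-0.006, 0.404, 0.915], [0.004, 0.915, -0.404], [-1.0, 0.001, -0.007]]
wrist_force: [-0.6, 0.3, -0.7]
grip_width: 0.0357
```

Emit:
{"op": "servo_tool", "data": {
  "translation": [
    [0,0,0],
    [0,0,0],
    [0,0,0]
  ],
  "dr": [
    [0,0,0],
    [0,0,0],
    [0,0,0]
  ]
}}

```text
t: 5.38
eef_pos: [0.4257, -0.2076, 0.1212]
tcp_rot: [[0.001, 0.404, 0.915], [-0.001, 0.915, -0.404], [-1.0, -0.0, 0.001]]
wrist_force: [0.5, -0.3, -1.0]
grip_width: 0.0354
```

```bash
cat > bot.py <<'E'
from h import *
from scipy.optimize import least_squares
import sys
def bottle(tag,c0,z0,z1,views=('scene','side','wrist')):
    for n in views:
        p,d,s=save(n,tag+n);_,_,z=load(tag+n);P=cloud(n,z)
        m=(P[...,2]>z0)&(P[...,2]<z1)&(np.hypot(P[...,0]-c0[0],P[...,1]-c0[1])<.035)
        Q=P[m]
        if len(Q)<20: print(n,'none');continue
        r=least_squares(lambda c:np.hypot(Q[:,0]-c[0],Q[:,1]-c[1])-.0185,c0,loss='soft_l1',f_scale=.001);print(n,len(Q),'axis',(r.x*1000).round(1),np.abs(r.fun).mean(),Q[:,2].min())
def disc(tag,n,lo,hi,box,h=.005):
    p,d,z=load(tag+n);hsv=cv2.cvtColor(p,cv2.COLOR_RGB2HSV);P=cloud(n,z)
    m=(cv2.inRange(hsv,lo,hi)>0)&(abs(P[...,2]-h)<.005)&(P[...,0]>box[0])&(P[...,0]<box[1])&(P[...,1]>box[2])&(P[...,1]<box[3])
    Q=P[m]*1000; c,r=cv2.minEnclosingCircle(Q[:,:2].astype(np.float32)); print(n,'disc',len(Q),'mean',Q.mean(0).round(1),'circ',np.round(c,1),round(r,1))
E
python3 -c "
from bot import *
go((426,-207.5,61.5,-24))
bottle('b1',[.426,-.2075],.07,.11)
for n in ['scene','side','wrist']: disc('b1',n,(0,150,60),(6,255,255),(.38,.47,-.25,-.16))"
```

```text
t 5.38 pos [ 425.7 -207.6  121.2] phi -23.8 w 35.4 F [ 0.5 -0.3 -1. ] q [ -6.  27.  33. 121. -23.  39.  18.]
 -> (426, -207.5, 61.5, -24) trans [59.7  0.2  0.2] | 60 dr [0.2 0.  0. ] rows>= 1.4
scene 525 axis [ 426.4 -208.1] 0.0008386661061133671 0.07007526513052459
side 380 axis [ 425.  -207.5] 0.0010296974701636836 0.07006565943387272
wrist 1291 axis [ 425.1 -205.9] 0.0006619617699313327 0.0700234337952487
scene disc 192 mean [ 425.5 -209.7    6.4] circ [ 427.3 -209.9] 19.4
side disc 187 mean [ 426.2 -207.1    5.6] circ [ 425.3 -207.3] 19.1
wrist disc 801 mean [ 429.5 -199.5    4.9] circ [ 426.1 -206.5] 18.3
```

View pics/b1wrist.png

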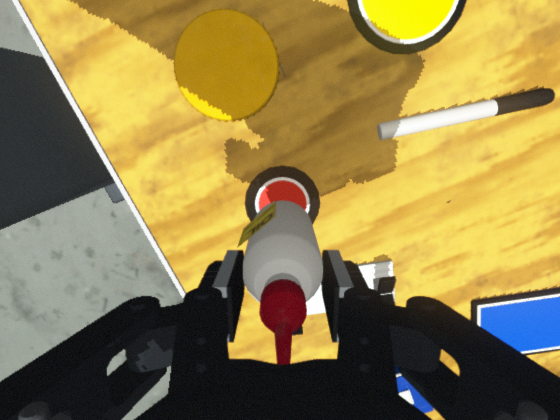

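View pics/b1scene.png

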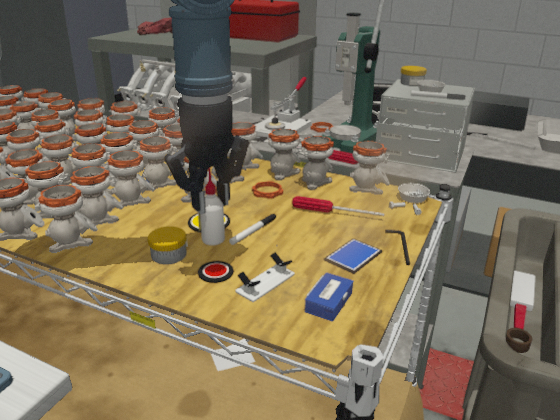

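View pics/b1side.png

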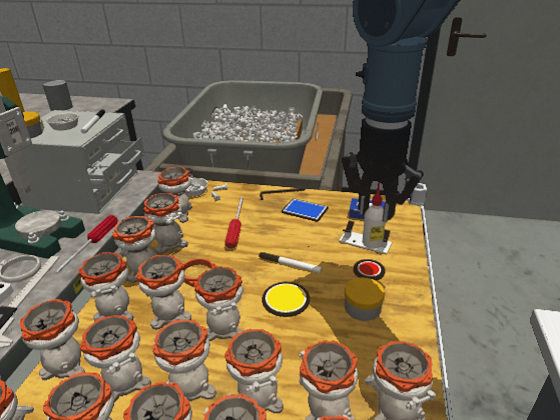

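Emit:
{"op": "servo_tool", "data": {
  "translation": [
    [15,-0.5,0],
    [33,-0.5,0],
    [47,-0.5,0],
    [55,-0.5,0],
    [57,-0.5,0]
  ],
  "dr": [
    [0,0,0],
    [0,0,0],
    [0,0,0],
    [0,0,0],
    [0,0,0]
  ]
}}

```text
t: 5.95
eef_pos: [0.4242, -0.2079, 0.063]
tcp_rot: [[-0.002, 0.404, 0.915], [0.0, 0.915, -0.404], [-1.0, -0.001, -0.002]]
wrist_force: [-0.9, -0.0, 0.0]
grip_width: 0.0355
```

Emit:
{"op": "servo_tool", "data": {
  "translation": [
    [0,0,0],
    [0.5,0,0],
    [1,0,0],
    [1.5,0,0],
    [1.5,0,0]
  ],
  "dr": [
    [0,0,0],
    [0,0,0],
    [0,0,0],
    [0,0,0],
    [0,0,0]
  ]
}}

```text
t: 6.37
eef_pos: [0.425, -0.2078, 0.0632]
tcp_rot: [[0.001, 0.404, 0.915], [-0.0, 0.915, -0.404], [-1.0, 0.0, 0.001]]
wrist_force: [-0.4, 1.1, -1.5]
grip_width: 0.0354
```

```bash
python3 -c "
from h import *
go((426,-207.5,61.5,-24))"
```

```text
t 6.37 pos [ 425.  -207.8   63.2] phi -23.8 w 35.4 F [-0.4  1.1 -1.5] q [ -1.  33.  27. 122. -28.  32.  23.]
 -> (426, -207.5, 61.5, -24) trans [1.7 0.7 0.8] | 2 dr [ 0.2  0.  -0. ] rows>= 0.0
```

Emit:
{"op": "servo_tool", "data": {
  "translation": [
    [0,0.3,0.6],
    [0.4,0.3,0.6],
    [0.8,0.3,0.6],
    [1.0,0.3,0.6],
    [1.0,0.3,0.6]
  ],
  "dr": [
    [0,0,0],
    [0,0,0],
    [0,0,0],
    [0,0,0],
    [0,0,0]
  ]
}}

```text
t: 6.78
eef_pos: [0.4256, -0.2077, 0.0622]
tcp_rot: [[0.001, 0.404, 0.915], [0.0, 0.915, -0.404], [-1.0, 0.0, 0.0]]
wrist_force: [-0.3, 0.7, 5.2]
grip_width: 0.0351
```

```bash
python3 -c "
from h import *
go((426,-207.5,61.5,-24))"
```

```text
t 6.78 pos [ 425.6 -207.7   62.2] phi -23.8 w 35.1 F [-0.3  0.7  5.2] q [ -1.  33.  27. 122. -28.  32.  23.]
 -> (426, -207.5, 61.5, -24) trans [0.7 0.4 0.3] | 1 dr [ 0.2  0.  -0. ] rows>= 0.0
```

Contact (+5 N). I'll open, then retreat straight up.

Emit:
{"op": "servo_tool", "data": {
  "translation": [
    [0,0,0],
    [0,0,0],
    [0,0,0],
    [0,0,0],
    [0,0,0]
  ],
  "dr": [
    [0,0,0],
    [0,0,0],
    [0,0,0],
    [0,0,0],
    [0,0,0]
  ],
  "jaw": 0
}}

```text
t: 7.2
eef_pos: [0.4253, -0.2077, 0.0618]
tcp_rot: [[-0.0, 0.404, 0.915], [-0.0, 0.915, -0.404], [-1.0, -0.0, -0.0]]
wrist_force: [-0.4, -0.2, -0.1]
grip_width: 0.0854
```

Emit:
{"op": "servo_tool", "data": {
  "translation": [
    [-15,0,0],
    [-50,0,0],
    [-90,0,0],
    [-130,0,0],
    [-150,0,0]
  ],
  "dr": [
    [0,0,0],
    [0,0,0],
    [0,0,0],
    [0,0,0],
    [0,0,0]
  ]
}}

```text
t: 7.62
eef_pos: [0.4265, -0.2088, 0.2156]
tcp_rot: [[0.004, 0.405, 0.914], [-0.001, 0.914, -0.405], [-1.0, 0.001, 0.004]]
wrist_force: [2.1, 0.5, -1.3]
grip_width: 0.085
```

Emit:
{"op": "servo_tool", "data": {
  "translation": [
    [0,0,0],
    [0,0,0]
  ],
  "dr": [
    [0,0,0],
    [0,0,0]
  ]
}}

```text
t: 7.78
eef_pos: [0.4261, -0.2077, 0.2127]
tcp_rot: [[0.003, 0.404, 0.915], [0.0, 0.915, -0.404], [-1.0, 0.001, 0.003]]
wrist_force: [-0.1, 0.1, -0.9]
grip_width: 0.0852
```

```bash
python3 -c "
from bot import *
go((434,-105,130,-14))
bottle('b2',[.426,-.2075],.02,.07)
for n in ['scene','side','wrist']: disc('b2',n,(0,150,60),(6,255,255),(.38,.47,-.25,-.16))
from meas import comps
B=(.3,.75,-.5,0)
comps('wrist','b2wrist',(22,170,60),(32,255,255),.034,.05,B,40)
comps('wrist','b2wrist',(22,170,60),(32,255,255),.003,.012,B,40)"
```

```text
t 7.78 pos [ 426.1 -207.7  212.7] phi -23.8 w 85.2 F [-0.1  0.1 -0.9] q [-12.  18.  39. 117. -15.  50.  12.]
 -> (434, -105, 130, -14) trans [ 82.7  97.  -34.4] | 132 dr [-9.8  0.2 -0.1] rows>= 3.2
scene 623 axis [ 426.1 -208.4] 0.0009406953121140715 0.020083625704983232
side 461 axis [ 424.3 -207.8] 0.0011392473306422878 0.020061038144173482
wrist 547 axis [ 424.9 -206.1] 0.0008417291919427125 0.020265829761705212
scene disc 1 mean [ 429.3 -226.3    6.6] circ [ 429.3 -226.3] 0.0
side disc 2 mean [ 441.1 -197.9    5.5] circ [ 441.1 -197.9] 1.2
wrist disc 0 mean [nan nan nan] circ [0. 0.] 0.0
wrist [245.  81.] 3949 mean [ 0.434 -0.105  0.041] min [ 0.405 -0.133  0.04 ] max [ 0.462 -0.076  0.043] rect [ 434. -105.] [64. 64.] 82
wrist [376.  27.] 3454 mean [ 0.564 -0.106  0.005] min [ 0.536 -0.132  0.003] max [ 0.595 -0.08   0.006] rect [ 563. -109.] [51. 65.] 66bot.py:14: RuntimeWarning: Mean of empty slice.
  Q=P[m]*1000; c,r=cv2.minEnclosingCircle(Q[:,:2].astype(np.float32)); print(n,'disc',len(Q),'mean',Q.mean(0).round(1),'circ',np.round(c,1),round(r,1))
  ret = um.true_divide(
```

View pics/b2wrist.png

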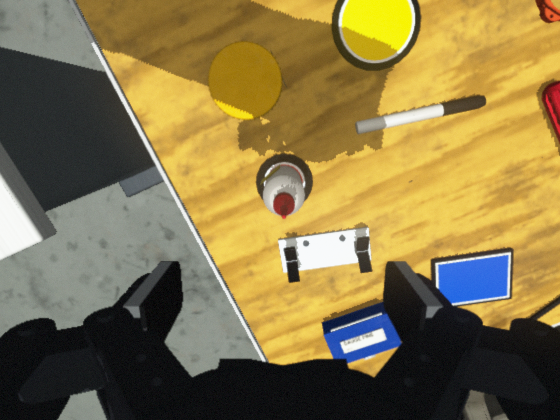

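View pics/b2side.png

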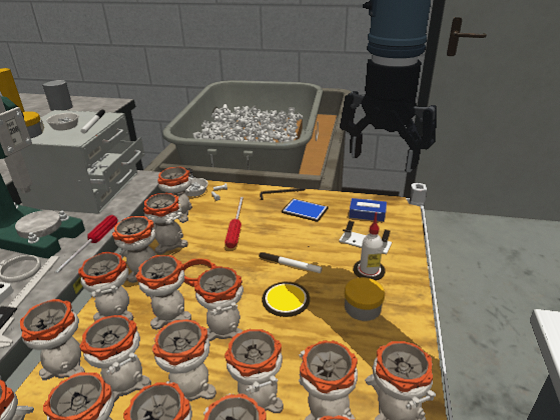

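Emit:
{"op": "servo_tool", "data": {
  "translation": [
    [0,35,-12],
    [20,70,-25],
    [50,90,-32],
    [75,97,-34],
    [82,97,-34]
  ],
  "dr": [
    [-3,0,0],
    [-6,0,0],
    [-10,0,0],
    [-10,0,0],
    [-10,0,0]
  ]
}}

```text
t: 8.35
eef_pos: [0.4304, -0.1024, 0.1259]
tcp_rot: [[-0.008, 0.235, 0.972], [0.001, 0.972, -0.235], [-1.0, -0.001, -0.008]]
wrist_force: [0.3, 0.2, 0.3]
grip_width: 0.0853
```

Emit:
{"op": "servo_tool", "data": {
  "translation": [
    [0,0,0],
    [0,0,0],
    [0,0,0]
  ],
  "dr": [
    [0,0,0],
    [0,0,0],
    [0,0,0]
  ]
}}

```text
t: 8.6
eef_pos: [0.434, -0.1068, 0.1307]
tcp_rot: [[0.001, 0.241, 0.97], [-0.001, 0.97, -0.241], [-1.0, -0.0, 0.002]]
wrist_force: [-0.3, -0.0, 0.5]
grip_width: 0.0856
```

```bash
python3 -c "
from bot import *
go((434,-105,10,-14))
save('wrist','t1')
from meas import comps
B=(.3,.75,-.5,0)
comps('wrist','t1',(22,170,40),(32,255,255),.034,.05,B,40)"
```

```text
t 8.6 pos [ 434.  -106.8  130.7] phi -14.0 w 85.6 F [-0.3 -0.   0.5] q [-18.  23.  31. 124. -19.  38.  13.]
 -> (434, -105, 10, -14) trans [120.7   1.8  -0.6] | 121 dr [0.  0.1 0. ] rows>= 2.9
wrist [280. 212.] 5506 mean [ 0.432 -0.105  0.041] min [ 0.404 -0.133  0.04 ] max [ 0.461 -0.076  0.043] rect [ 433. -104.] [64. 63.] 74
wrist [289. 317.] 261 mean [ 0.419 -0.188  0.042] min [ 0.409 -0.191  0.034] max [ 0.43  -0.185  0.05 ] rect [ 420. -188.] [23.  2.] 15
```

View pics/t1.png

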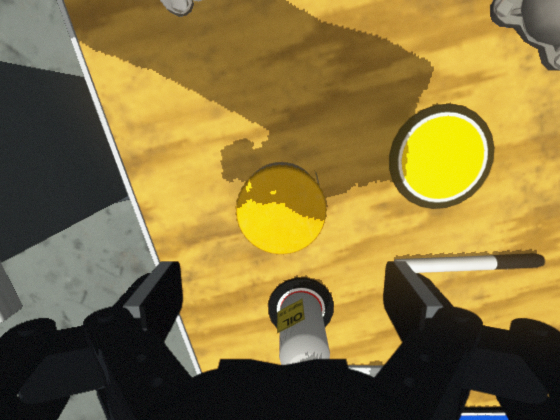

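Emit:
{"op": "servo_tool", "data": {
  "translation": [
    [20,2,-1.5],
    [55,2,-1.5],
    [90,2,-1.5],
    [112,2,-1.5],
    [120,2,-1.5]
  ],
  "dr": [
    [0,0,0],
    [0,0,0],
    [0,0,0],
    [0,0,0],
    [0,0,0]
  ]
}}

```text
t: 9.07
eef_pos: [0.4316, -0.1034, 0.0082]
tcp_rot: [[-0.002, 0.24, 0.971], [0.0, 0.971, -0.24], [-1.0, -0.0, -0.002]]
wrist_force: [0.1, -0.5, -0.2]
grip_width: 0.0856
```

Emit:
{"op": "servo_tool", "data": {
  "translation": [
    [0,0,0],
    [0,0,0],
    [0,0,0]
  ],
  "dr": [
    [0,0,0],
    [0,0,0],
    [0,0,0]
  ]
}}

```text
t: 9.32
eef_pos: [0.4338, -0.1035, 0.0113]
tcp_rot: [[0.003, 0.239, 0.971], [-0.001, 0.971, -0.239], [-1.0, 0.0, 0.003]]
wrist_force: [1.1, -0.2, 0.5]
grip_width: 0.0855
```

Emit:
{"op": "servo_tool", "data": {
  "translation": [
    [0,0,0],
    [0,0,0],
    [0,0,0],
    [0,0,0],
    [0,0,0]
  ],
  "dr": [
    [0,0,0],
    [0,0,0],
    [0,0,0],
    [0,0,0],
    [0,0,0]
  ],
  "jaw": 255
}}

```text
t: 9.73
eef_pos: [0.4336, -0.103, 0.0114]
tcp_rot: [[0.003, 0.239, 0.971], [0.0, 0.971, -0.239], [-1.0, 0.001, 0.003]]
wrist_force: [-2.4, 1.0, 14.0]
grip_width: 0.0642
```

```bash
python3 -c "
from bot import *
go((434,-105,10,-14))
save('wrist','t2')"
```

```text
t 9.73 pos [ 433.6 -103.    11.4] phi -13.8 w 64.2 F [-2.4  1.  14. ] q [ -8.  36.  19. 126. -31.  22.  23.]
 -> (434, -105, 10, -14) trans [ 1.4 -1.8  0.8] | 2 dr [ 0.2  0.1 -0.1] rows>= 0.1
```

View pics/t2.png

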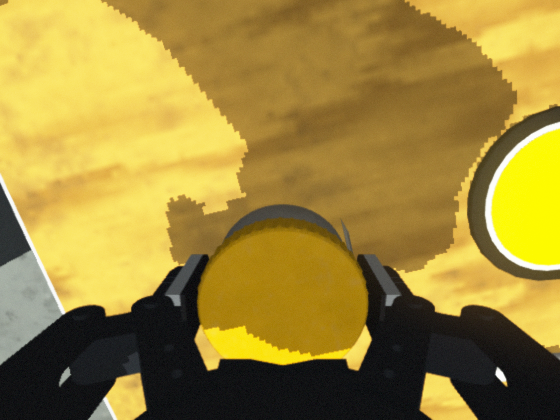

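Emit:
{"op": "servo_tool", "data": {
  "translation": [
    [-8,0,0],
    [-25,0,0],
    [-45,0,0],
    [-50,0,0],
    [-50,0,0]
  ],
  "dr": [
    [0,0,0],
    [0,0,0],
    [0,0,0],
    [0,0,0],
    [0,0,0]
  ]
}}

```text
t: 10.2
eef_pos: [0.4336, -0.1029, 0.0612]
tcp_rot: [[0.003, 0.238, 0.971], [-0.0, 0.971, -0.238], [-1.0, 0.001, 0.003]]
wrist_force: [0.2, -0.1, -1.5]
grip_width: 0.0642
```

```bash
python3 -c "
from bot import *
go((566.4,-100.7,61,-14))"
```

```text
t 10.2 pos [ 433.6 -102.9   61.2] phi -13.8 w 64.2 F [ 0.2 -0.1 -1.5] q [-13.  30.  25. 126. -27.  29.  19.]
 -> (566.4, -100.7, 61, -14) trans [  0.6  33.8 128.4] | 133 dr [ 0.2  0.2 -0. ] rows>= 3.2
```

Emit:
{"op": "servo_tool", "data": {
  "translation": [
    [0,6,24],
    [0,16,60],
    [0,26,100],
    [0,32,122],
    [0,34,128]
  ],
  "dr": [
    [0,0,0],
    [0,0,0],
    [0,0,0],
    [0,0,0],
    [0,0,0]
  ]
}}

```text
t: 10.62
eef_pos: [0.5693, -0.0995, 0.0591]
tcp_rot: [[0.004, 0.236, 0.972], [-0.0, 0.972, -0.236], [-1.0, 0.0, 0.004]]
wrist_force: [-0.4, -0.2, -2.8]
grip_width: 0.0643
```

Emit:
{"op": "servo_tool", "data": {
  "translation": [
    [0,0,0],
    [0,0,0],
    [0,0,0]
  ],
  "dr": [
    [0,0,0],
    [0,0,0],
    [0,0,0]
  ]
}}

```text
t: 10.87
eef_pos: [0.5624, -0.1007, 0.0589]
tcp_rot: [[-0.003, 0.24, 0.971], [0.0, 0.971, -0.24], [-1.0, -0.0, -0.003]]
wrist_force: [0.3, 0.0, -2.0]
grip_width: 0.0645
```

```bash
python3 -c "
from bot import *
go((566.4,-100.7,16.5,-14))
for n in ['scene','side','wrist']: save(n,'t3'+n)
from meas import comps
B=(.4,.75,-.3,0.1)
for n in ['scene','side','wrist']:
  comps(n,'t3'+n,(20,150,40),(34,255,255),.08,.11,B,40)
  comps(n,'t3'+n,(22,170,60),(32,255,255),.003,.012,B,40)"
```

```text
t 10.87 pos [ 562.4 -100.7   58.9] phi -13.9 w 64.5 F [ 0.3  0.  -2. ] q [-13.  40.  26. 107. -26.  39.  14.]
 -> (566.4, -100.7, 16.5, -14) trans [42.4  1.   4. ] | 43 dr [ 0.1 -0.2  0. ] rows>= 1.0
scene [207. 184.] 449 mean [ 0.559 -0.113  0.088] min [ 0.53  -0.136  0.08 ] max [ 0.594 -0.083  0.091] rect [ 564. -111.] [66. 52.] 36
scene [201. 220.] 172 mean [ 0.56  -0.092  0.005] min [ 0.538 -0.114  0.004] max [ 0.589 -0.075  0.007] rect [560. -90.] [60. 31.] 28
scene [219. 219.] 78 mean [ 0.581 -0.121  0.005] min [ 0.559 -0.134  0.004] max [ 0.597 -0.101  0.007] rect [ 581. -122.] [55. 16.] 41
side [285. 262.] 824 mean [ 0.564 -0.097  0.089] min [ 0.538 -0.131  0.081] max [ 0.592 -0.072  0.091] rect [ 565. -100.] [56. 65.] 27
side [285. 299.] 654 mean [ 0.565 -0.099  0.005] min [ 0.537 -0.124  0.004] max [ 0.595 -0.074  0.007] rect [566. -98.] [63. 55.] 6
wrist [282. 295.] 19991 mean [ 0.564 -0.097  0.089] min [ 0.534 -0.125  0.084] max [ 0.592 -0.071  0.09 ] rect [564. -99.] [58. 65.] 76
wrist [293. 200.] 2144 mean [ 0.574 -0.083  0.005] min [ 0.542 -0.106  0.004] max [ 0.597 -0.071  0.006] rect [572. -86.] [30. 65.] 68
```

View pics/t3wrist.png

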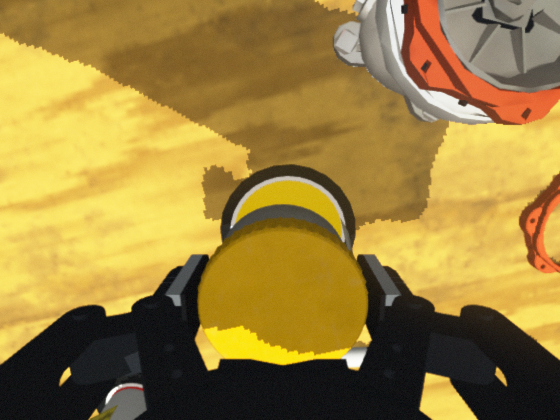

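View pics/t3side.png

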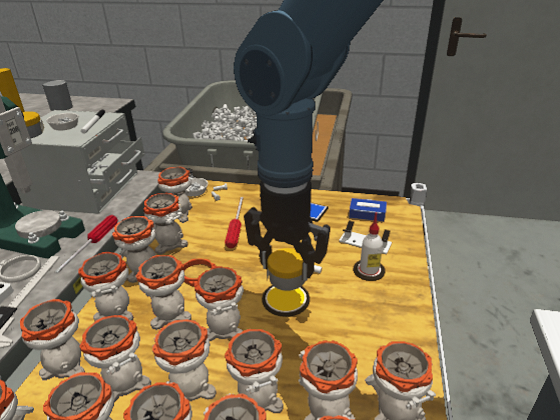

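View pics/t3scene.png

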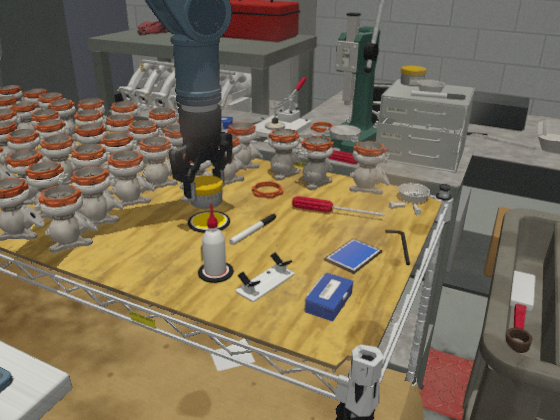

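Emit:
{"op": "servo_tool", "data": {
  "translation": [
    [0,0,0],
    [0,0,0],
    [0,0,0]
  ],
  "dr": [
    [0,0,0],
    [0,0,0],
    [0,0,0]
  ]
}}

```text
t: 11.27
eef_pos: [0.5647, -0.1005, 0.0599]
tcp_rot: [[0.0, 0.239, 0.971], [0.0, 0.971, -0.239], [-1.0, 0.0, 0.0]]
wrist_force: [0.2, 0.2, -2.4]
grip_width: 0.064
```

```bash
cat >> bot.py <<'E'
def fitdisc(tag,n,lo,hi,box,z0,z1,R,c0,tr=False):
    p,d,z=load(tag+n);hsv=cv2.cvtColor(p,cv2.COLOR_RGB2HSV);P=cloud(n,z)
    m=(cv2.inRange(hsv,lo,hi)>0)&(P[...,2]>z0)&(P[...,2]<z1)&(P[...,0]>box[0])&(P[...,0]<box[1])&(P[...,1]>box[2])&(P[...,1]<box[3])
    Q=P[m][:,:2]
    if len(Q)<10: print(n,'none'); return
    h=Q[cv2.convexHull((Q*1e4).astype(np.float32),returnPoints=False).ravel()]
    # one-sided: disc of radius R centred c should just contain hull points
    r=least_squares(lambda c:np.hypot(*(h-c).T)-R,c0,loss='soft_l1',f_scale=.0015)
    print(n,len(Q),'hull',len(h),'c',(r.x*1000).round(1))
E
python3 -c "
from bot import *
go((566.4,-100.7,16.5,-14))
B=(.5,.64,-.18,-.02)
for n in ['scene','side','wrist']:
  save(n,'t4'+n)
  fitdisc('t4',n,(20,150,40),(34,255,255),B,.084,.11,.033,[.565,-.1])
  fitdisc('t4',n,(20,150,60),(34,255,255),B,.001,.012,.033,[.565,-.1])
for n,k in [('scene','scene0'),('side','side0'),('wrist','w1')]:
  fitdisc(k,'' if 0 else n,(20,150,60),(34,255,255),B,.001,.012,.033,[.565,-.1]) if 0 else None
"
cd pics; for n in scene side wrist; do cp ${n}0.npz z0$n.npz; done; cp w1.npz z0wrist.npz; cd ..
python3 -c "
from bot import *
B=(.5,.64,-.18,-.02)
for n in ['scene','side','wrist']: fitdisc('z0',n,(20,150,60),(34,255,255),B,.001,.012,.033,[.565,-.1])"
```

```text
t 11.27 pos [ 564.7 -100.5   59.9] phi -13.8 w 64.0 F [ 0.2  0.2 -2.4] q [-14.  40.  26. 107. -26.  39.  14.]
 -> (566.4, -100.7, 16.5, -14) trans [43.4  0.2  1.7] | 43 dr [ 0.2  0.  -0. ] rows>= 1.0
scene 403 hull 22 c [ 562.3 -104.7]
scene 288 hull 7 c [556.7 -76.7]
side 769 hull 23 c [ 562.9 -103. ]
side 798 hull 13 c [ 568.4 -103. ]
wrist 19645 hull 19 c [ 563.6 -100.9]
wrist 2202 hull 10 c [561.9 -54.8]
scene 410 hull 8 c [547.9 -78.2]
side 992 hull 19 c [ 574.5 -101.7]
wrist 2689 hull 15 c [554.3 -80.3]
```

Emit:
{"op": "servo_tool", "data": {
  "translation": [
    [6,0,2.5],
    [18,0,2.5],
    [30,0,2.5],
    [38,0,2.5],
    [41,0,2.5]
  ],
  "dr": [
    [0,0,0],
    [0,0,0],
    [0,0,0],
    [0,0,0],
    [0,0,0]
  ]
}}

```text
t: 11.83
eef_pos: [0.5656, -0.1008, 0.0166]
tcp_rot: [[-0.004, 0.239, 0.971], [0.001, 0.971, -0.239], [-1.0, -0.0, -0.004]]
wrist_force: [-9.6, 2.5, 25.1]
grip_width: 0.0642
```

Emit:
{"op": "servo_tool", "data": {
  "translation": [
    [0,0,0],
    [0,0,0],
    [0,0,0],
    [0,0,0]
  ],
  "dr": [
    [0,0,0],
    [0,0,0],
    [0,0,0],
    [0,0,0]
  ]
}}

```text
t: 12.17
eef_pos: [0.5675, -0.1012, 0.019]
tcp_rot: [[0.001, 0.239, 0.971], [-0.0, 0.971, -0.239], [-1.0, 0.0, 0.001]]
wrist_force: [0.4, -0.6, -1.8]
grip_width: 0.0641
```

```bash
python3 -c "
from bot import *
go((567.2,-101,16.5,-14))
B=(.5,.64,-.18,-.02)
for n in ['scene','side']:
  save(n,'t5'+n)
  fitdisc('t5',n,(20,150,40),(34,255,255),B,.04,.06,.033,[.565,-.1])
  fitdisc('z0',n,(22,190,100),(32,255,255),B,.003,.009,.033,[.565,-.1])
fitdisc('z0','wrist',(22,190,60),(32,255,255),B,.003,.009,.033,[.565,-.1])
"
```

```text
t 12.17 pos [ 567.5 -101.2   19. ] phi -13.8 w 64.1 F [ 0.4 -0.6 -1.8] q [-12.  44.  24. 107. -29.  35.  16.]
 -> (567.2, -101, 16.5, -14) trans [ 2.5  0.1 -0.4] | 3 dr [ 0.2  0.  -0. ] rows>= 0.1
scene 412 hull 22 c [ 565.7 -106.2]
scene 367 hull 25 c [ 566.7 -106. ]
side 793 hull 27 c [ 567.6 -103.2]
side 728 hull 25 c [ 565.8 -103.4]
wrist 2309 hull 43 c [ 565.7 -102.5]
```

View pics/t5side.png

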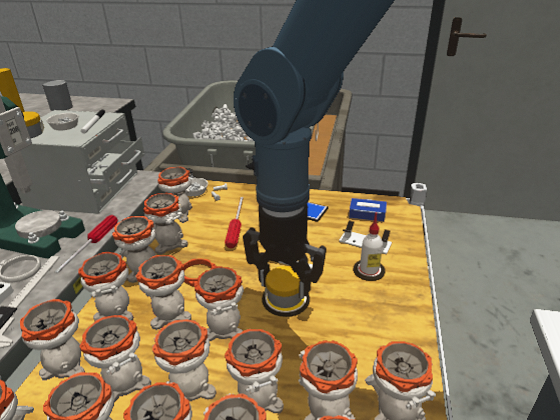

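Emit:
{"op": "servo_tool", "data": {
  "translation": [
    [0.5,0,-0.6],
    [1,0,-0.6],
    [1.5,0,-0.6],
    [1.8,0,-0.6],
    [1.8,0,-0.6]
  ],
  "dr": [
    [0,0,0],
    [0,0,0],
    [0,0,0],
    [0,0,0],
    [0,0,0]
  ]
}}

```text
t: 12.68
eef_pos: [0.5666, -0.101, 0.0169]
tcp_rot: [[-0.0, 0.239, 0.971], [0.0, 0.971, -0.239], [-1.0, -0.0, -0.0]]
wrist_force: [-0.0, -0.2, -1.4]
grip_width: 0.0641
```

Emit:
{"op": "servo_tool", "data": {
  "translation": [
    [0.2,0,0],
    [0.4,0,0],
    [0.7,0,0],
    [0.7,0,0]
  ],
  "dr": [
    [0,0,0],
    [0,0,0],
    [0,0,0],
    [0,0,0]
  ]
}}

```text
t: 13.02
eef_pos: [0.5667, -0.101, 0.0166]
tcp_rot: [[0.0, 0.239, 0.971], [0.0, 0.971, -0.239], [-1.0, 0.0, 0.0]]
wrist_force: [-1.8, 0.8, 3.5]
grip_width: 0.0644
```

Emit:
{"op": "servo_tool", "data": {
  "translation": [
    [0,0,0],
    [0,0,0],
    [0,0,0],
    [0,0,0],
    [0,0,0]
  ],
  "dr": [
    [0,0,0],
    [0,0,0],
    [0,0,0],
    [0,0,0],
    [0,0,0]
  ],
  "jaw": 0
}}

```text
t: 13.43
eef_pos: [0.5668, -0.101, 0.0163]
tcp_rot: [[0.0, 0.239, 0.971], [-0.0, 0.971, -0.239], [-1.0, -0.0, 0.0]]
wrist_force: [-0.4, 0.5, -0.4]
grip_width: 0.0852
```

Emit:
{"op": "servo_tool", "data": {
  "translation": [
    [-15,0,0],
    [-50,0,0],
    [-90,0,0],
    [-130,0,0],
    [-150,0,0]
  ],
  "dr": [
    [0,0,0],
    [0,0,0],
    [0,0,0],
    [0,0,0],
    [0,0,0]
  ]
}}

```text
t: 13.85
eef_pos: [0.5686, -0.1018, 0.1708]
tcp_rot: [[0.005, 0.24, 0.971], [-0.001, 0.971, -0.24], [-1.0, 0.001, 0.005]]
wrist_force: [0.6, 0.3, 0.5]
grip_width: 0.0855
```

Emit:
{"op": "servo_tool", "data": {
  "translation": [
    [0,0,0],
    [0,0,0],
    [0,0,0],
    [0,0,0]
  ],
  "dr": [
    [0,0,0],
    [0,0,0],
    [0,0,0],
    [0,0,0]
  ]
}}

```text
t: 14.18
eef_pos: [0.5656, -0.1006, 0.1648]
tcp_rot: [[-0.003, 0.239, 0.971], [0.0, 0.971, -0.239], [-1.0, -0.0, -0.003]]
wrist_force: [-0.3, 0.3, -0.1]
grip_width: 0.0852
```

```bash
python3 -c "
from bot import *
go((436,-405,220,90))
B=(.5,.64,-.18,-.02)
for n in ['scene','side','wrist']:
  save(n,'t6'+n)
  fitdisc('t6',n,(20,150,40),(34,255,255),B,.04,.06,.033,[.565,-.1])
"
```

```text
t 14.18 pos [ 565.6 -100.6  164.8] phi -13.8 w 85.2 F [-0.3  0.3 -0.1] q [-18.  31.  32. 104. -21.  50.  10.]
 -> (436, -405, 220, 90) trans [ -55.  -326.5  -53.3] | 335 dr [-1.038e+02 -1.000e-01 -1.000e-01] rows>= 14.5
scene 451 hull 28 c [ 564.8 -106.2]
side 863 hull 29 c [ 565.4 -103. ]
wrist 5003 hull 40 c [ 566.1 -102.3]
```

View pics/t6wrist.png

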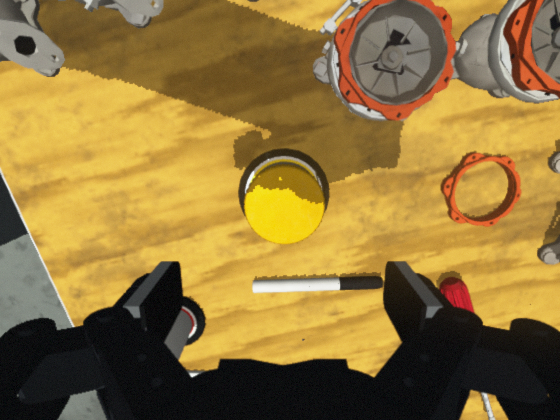

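Emit:
{"op": "servo_tool", "data": {
  "translation": [
    [-10,-27,-5],
    [-20,-60,-10],
    [-35,-100,-17],
    [-35,-140,-23],
    [-35,-170,-28]
  ],
  "dr": [
    [7,0,0],
    [14,0,0],
    [21,0,0],
    [28,0,0],
    [35,0,0]
  ]
}}

```text
t: 14.75
eef_pos: [0.4974, -0.2629, 0.2021]
tcp_rot: [[0.001, 0.758, 0.652], [-0.002, 0.652, -0.758], [-1.0, -0.0, 0.002]]
wrist_force: [0.5, -0.6, 1.0]
grip_width: 0.0855
```

```bash
python3 -c "
from bot import *
go((436,-405,200,-92))"
```

```text
t 14.75 pos [ 497.4 -262.9  202.1] phi -49.3 w 85.5 F [ 0.5 -0.6  1. ] q [ -9.  30.  43. 105. -25.  55.  -4.]
 -> (436, -405, 200, -92) trans [   2.3 -139.2   67.7] | 155 dr [42.7  0.1 -0. ] rows>= 6.0
```

Emit:
{"op": "servo_tool", "data": {
  "translation": [
    [0,-30,14],
    [0,-60,28],
    [0,-90,43],
    [0,-110,54],
    [0,-130,63]
  ],
  "dr": [
    [7,0,0],
    [14,0,0],
    [21,0,0],
    [28,0,0],
    [35,0,0]
  ]
}}

```text
t: 15.17
eef_pos: [0.4413, -0.3942, 0.2009]
tcp_rot: [[-0.001, 0.995, 0.1], [-0.0, 0.1, -0.995], [-1.0, -0.001, 0.0]]
wrist_force: [1.0, 0.2, -0.3]
grip_width: 0.0852
```

Emit:
{"op": "servo_tool", "data": {
  "translation": [
    [0,0,0],
    [0,0,0],
    [0,0,0],
    [0,0,0]
  ],
  "dr": [
    [7,0,0],
    [7,0,0],
    [7,0,0],
    [7,0,0]
  ]
}}

```text
t: 15.5
eef_pos: [0.443, -0.3914, 0.2008]
tcp_rot: [[-0.001, 1.0, -0.009], [0.001, -0.009, -1.0], [-1.0, -0.001, -0.001]]
wrist_force: [0.9, -0.0, -0.2]
grip_width: 0.0851
```

```bash
python3 -c "
from bot import *
go((436,-405,200,-92))
save('wrist','c1')"
```

```text
t 15.5 pos [ 443.  -391.4  200.8] phi -90.5 w 85.1 F [ 0.9 -0.  -0.2] q [  1.  37.  53. 101. -33.  59. -25.]
 -> (436, -405, 200, -92) trans [ 0.8 -6.9 13.7] | 15 dr [ 1.5 -0.   0. ] rows>= 0.4
```

View pics/c1.png

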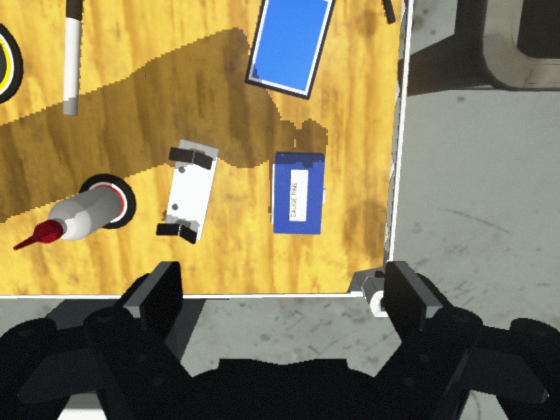

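The case is at (298,193), its pad at (290,45) turned relative to it, and the rest at (190,190). I'll fit the rectangles.

```bash
cat > rect.py <<'E'
from h import *
def rect(n,name,lo,hi,z0,z1,box,longest=None):
    p,d,z=load(name);P=cloud(n,z);hsv=cv2.cvtColor(p,cv2.COLOR_RGB2HSV)
    m=(cv2.inRange(hsv,lo,hi)>0)&(P[...,2]>z0)&(P[...,2]<z1)&(P[...,0]>box[0])&(P[...,0]<box[1])&(P[...,1]>box[2])&(P[...,1]<box[3])
    m=cv2.morphologyEx(m.astype(np.uint8),cv2.MORPH_OPEN,np.ones((3,3)))>0
    Q=P[m][:,:2]*1000
    (c,(w,h),a)=cv2.minAreaRect(Q.astype(np.float32))
    ang=a if w>h else a+90
    ang=(ang+90)%180-90
    print(n,name,len(Q),'c',np.round(c,1),'size',round(w,1),round(h,1),'long dir',round(ang,1),'mean',Q.mean(0).round(1))
E
python3 - <<'E'
from rect import *
CB=(.36,.52,-.46,-.35);PB=(.5,.66,-.47,-.33)
blue=((100,90,30),(130,255,255))
for n,k in [('wrist','w1'),('wrist','c1'),('scene','scene0'),('side','side0')]:
    rect(n,k,(0,0,0),(180,255,255),.019,.03,CB)
    rect(n,k,*blue,.019,.03,CB)
    rect(n,k,*blue,.002,.01,PB)
    rect(n,k,(0,0,0),(180,255,255),.0022,.01,PB)
E
```

```text
wrist w1 1720 c [ 434.2 -405.4] size 53.3 79.5 long dir -2.8 mean [ 434.9 -403.6]
wrist w1 1177 c [ 434.7 -404.8] size 47.5 78.8 long dir -2.6 mean [ 435.9 -403.7]
wrist w1 1062 c [ 575.8 -397.5] size 52.3 79.0 long dir -14.6 mean [ 564.7 -390.1]
wrist w1 1735 c [ 601.1 -407.3] size 72.9 151.2 long dir -21.6 mean [ 567.9 -388.4]
wrist c1 4050 c [ 436.  -405.1] size 51.9 79.0 long dir -2.3 mean [ 437.4 -404.2]
wrist c1 2823 c [ 436. -405.] size 45.9 78.3 long dir -2.2 mean [ 437.7 -404.9]
wrist c1 4867 c [ 576.9 -396.9] size 51.8 78.5 long dir -14.9 mean [ 575.4 -397.3]
wrist c1 6547 c [ 574.9 -396.5] size 64.6 88.2 long dir -15.0 mean [ 572.5 -396.8]
scene scene0 1161 c [ 435.2 -407. ] size 52.9 81.2 long dir -1.8 mean [ 430.7 -407.8]
scene scene0 797 c [ 433.9 -408.1] size 45.2 79.2 long dir -2.7 mean [ 427.4 -409.2]
scene scene0 649 c [ 576.9 -399.6] size 52.4 80.4 long dir -15.7 mean [ 576.7 -399.6]
scene scene0 1050 c [ 575.9 -398.7] size 65.3 95.8 long dir -14.5 mean [ 572.2 -400.4]
side side0 463 c [ 435.5 -404.8] size 55.7 77.9 long dir -0.2 mean [ 435.  -402.5]
side side0 273 c [ 436.5 -405.5] size 49.2 76.1 long dir -1.2 mean [ 435.6 -401.7]
side side0 197 c [ 577.8 -399.3] size 51.8 78.9 long dir -12.4 mean [ 573.1 -399.4]
side side0 361 c [ 575.8 -398.7] size 68.3 92.8 long dir -15.5 mean [ 571.7 -396.5]
```

Emit:
{"op": "servo_tool", "data": {
  "translation": [
    [20,-7,13.7],
    [60,-7,13.7],
    [100,-7,13.7],
    [125,-7,13.7],
    [130,-7,13.7]
  ],
  "dr": [
    [1.8,0,0],
    [1.8,0,0],
    [1.8,0,0],
    [1.8,0,0],
    [1.8,0,0]
  ]
}}

```text
t: 15.97
eef_pos: [0.4339, -0.4026, 0.0669]
tcp_rot: [[-0.005, 0.999, -0.043], [0.006, -0.043, -0.999], [-1.0, -0.005, -0.005]]
wrist_force: [-0.9, 1.1, -0.7]
grip_width: 0.0855
```

Emit:
{"op": "servo_tool", "data": {
  "translation": [
    [0,0,0],
    [0,0,0],
    [0,0,0],
    [0,0,0]
  ],
  "dr": [
    [0,0,0],
    [0,0,0],
    [0,0,0],
    [0,0,0]
  ]
}}

```text
t: 16.3
eef_pos: [0.4364, -0.4069, 0.0733]
tcp_rot: [[0.003, 0.999, -0.045], [-0.002, -0.045, -0.999], [-1.0, 0.003, 0.002]]
wrist_force: [0.3, -0.6, -0.8]
grip_width: 0.0853
```

```bash
python3 -c "
from rect import *
go((436,-405,2,-92.3))
save('wrist','c2')
rect('wrist','c2',(0,0,0),(180,255,255),.019,.03,(.36,.52,-.46,-.35))
rect('wrist','c2',(100,90,30),(130,255,255),.019,.03,(.36,.52,-.46,-.35))"
```

```text
t 16.3 pos [ 436.4 -406.9   73.3] phi -92.6 w 85.3 F [ 0.3 -0.6 -0.8] q [  8.  46.  44. 104. -43.  48. -18.]
 -> (436, -405, 2, -92.3) trans [71.3 -0.7 -2. ] | 71 dr [-0.3  0.1 -0.2] rows>= 1.7
wrist c2 10259 c [ 436.1 -405.2] size 52.4 78.8 long dir -2.3 mean [ 438.3 -404.5]
wrist c2 7448 c [ 436.1 -405.1] size 46.7 78.9 long dir -2.1 mean [ 438.9 -405.2]
```

View pics/c2.png

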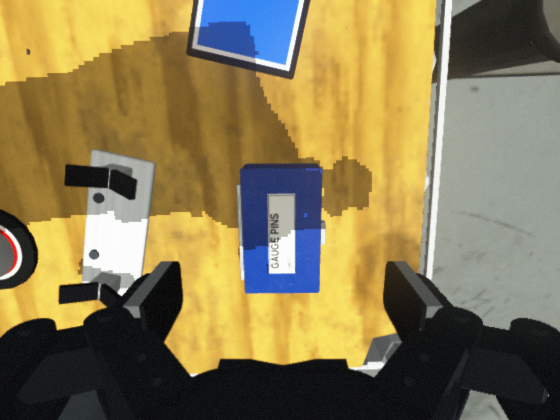

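Emit:
{"op": "servo_tool", "data": {
  "translation": [
    [15,-0.5,-1.5],
    [35,-0.5,-1.5],
    [52,-0.5,-1.5],
    [62,-0.5,-1.5],
    [66,-0.5,-1.5]
  ],
  "dr": [
    [-0.2,0,0],
    [-0.2,0,0],
    [-0.2,0,0],
    [-0.2,0,0],
    [-0.2,0,0]
  ]
}}

```text
t: 16.77
eef_pos: [0.4347, -0.404, 0.0046]
tcp_rot: [[-0.001, 0.999, -0.042], [0.001, -0.042, -0.999], [-1.0, -0.001, -0.001]]
wrist_force: [0.8, 0.1, 0.7]
grip_width: 0.0855
```

Emit:
{"op": "servo_tool", "data": {
  "translation": [
    [1,0,0],
    [3,0,0],
    [4,0,0],
    [4,0,0]
  ],
  "dr": [
    [0,0,0],
    [0,0,0],
    [0,0,0],
    [0,0,0]
  ]
}}

```text
t: 17.1
eef_pos: [0.4352, -0.4048, 0.0019]
tcp_rot: [[0.001, 0.999, -0.042], [-0.001, -0.042, -0.999], [-1.0, 0.001, 0.001]]
wrist_force: [0.7, 0.2, 0.4]
grip_width: 0.0852
```

```bash
python3 -c "
from rect import *
go((436,-405,2,-92.3))"
```

```text
t 17.1 pos [ 435.2 -404.8    1.9] phi -92.4 w 85.2 F [0.7 0.2 0.4] q [ 11.  52.  39. 105. -48.  41. -15.]
 -> (436, -405, 2, -92.3) trans [-0.1  0.8  0.2] | 1 dr [-0.1  0.  -0. ] rows>= 0.0
```

Emit:
{"op": "servo_tool", "data": {
  "translation": [
    [0,0.8,0],
    [0,0.8,0],
    [0,0.8,0],
    [0,0.8,0],
    [0,0.8,0]
  ],
  "dr": [
    [0,0,0],
    [0,0,0],
    [0,0,0],
    [0,0,0],
    [0,0,0]
  ],
  "jaw": 255
}}

```text
t: 17.52
eef_pos: [0.4359, -0.4048, 0.0018]
tcp_rot: [[0.001, 0.999, -0.042], [-0.001, -0.042, -0.999], [-1.0, 0.001, 0.001]]
wrist_force: [0.4, -0.3, 5.0]
grip_width: 0.0455
```

Emit:
{"op": "servo_tool", "data": {
  "translation": [
    [0,0,0],
    [0,0,0]
  ],
  "dr": [
    [0,0,0],
    [0,0,0]
  ]
}}

```text
t: 17.68
eef_pos: [0.4359, -0.4049, 0.0019]
tcp_rot: [[0.001, 0.999, -0.042], [-0.001, -0.042, -0.999], [-1.0, 0.001, 0.001]]
wrist_force: [-0.8, 0.9, 5.7]
grip_width: 0.0454
```

```bash
python3 -c "
from rect import *
go((436,-405,52,-92.3))
save('wrist','c3')"
```

```text
t 17.68 pos [ 435.9 -404.9    1.9] phi -92.4 w 45.4 F [-0.8  0.9  5.7] q [ 11.  52.  39. 105. -48.  41. -15.]
 -> (436, -405, 52, -92.3) trans [-50.1   0.1   0.2] | 50 dr [-0.1  0.  -0. ] rows>= 1.2
```

View pics/c3.png

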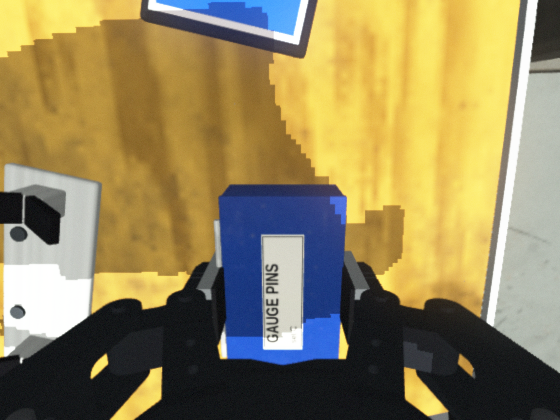

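Emit:
{"op": "servo_tool", "data": {
  "translation": [
    [-6,0,0],
    [-20,0,0],
    [-36,0,0],
    [-45,0,0],
    [-45,0,0]
  ],
  "dr": [
    [0,0,0],
    [0,0,0],
    [0,0,0],
    [0,0,0],
    [0,0,0]
  ]
}}

```text
t: 18.15
eef_pos: [0.4369, -0.4059, 0.0493]
tcp_rot: [[0.003, 0.999, -0.042], [-0.003, -0.042, -0.999], [-1.0, 0.003, 0.003]]
wrist_force: [0.4, -0.1, -0.2]
grip_width: 0.0455
```

```bash
python3 -c "
from rect import *
go((577,-397,47,-105))"
```

```text
t 18.15 pos [ 436.9 -405.9   49.3] phi -92.4 w 45.5 F [ 0.4 -0.1 -0.2] q [  9.  48.  42. 105. -45.  45. -17.]
 -> (577, -397, 47, -105) trans [  2.7 139.6 -14.8] | 140 dr [12.6  0.1 -0.2] rows>= 3.4
```

Emit:
{"op": "servo_tool", "data": {
  "translation": [
    [0,22,-2],
    [0,58,-6],
    [0,98,-10],
    [0,128,-14],
    [0,140,-15]
  ],
  "dr": [
    [3,0,0],
    [6,0,0],
    [9,0,0],
    [12.6,0,0],
    [12.6,0,0]
  ]
}}

```text
t: 18.57
eef_pos: [0.5824, -0.3921, 0.0459]
tcp_rot: [[0.003, 0.967, -0.256], [0.001, -0.256, -0.967], [-1.0, 0.003, -0.002]]
wrist_force: [-0.1, 0.9, -1.8]
grip_width: 0.0454
```

Emit:
{"op": "servo_tool", "data": {
  "translation": [
    [0,0,0],
    [0,0,0],
    [0,0,0],
    [0,0,0],
    [0,0,0]
  ],
  "dr": [
    [0,0,0],
    [0,0,0],
    [0,0,0],
    [0,0,0],
    [0,0,0]
  ]
}}

```text
t: 18.98
eef_pos: [0.5747, -0.3961, 0.0465]
tcp_rot: [[-0.0, 0.965, -0.261], [0.0, -0.261, -0.965], [-1.0, -0.0, -0.0]]
wrist_force: [0.4, 0.2, -1.5]
grip_width: 0.0452
```

```bash
python3 -c "
from rect import *
go((577,-397,7,-105))
B=(.5,.66,-.47,-.33)
for n in ['scene','side','wrist']:
  save(n,'c4'+n); rect(n,'c4'+n,(100,90,20),(130,255,255),.06,.08,B)
rect('wrist','c4wrist',(100,90,20),(130,255,255),.002,.01,B)
"
```

```text
t 18.98 pos [ 574.7 -396.1   46.5] phi -105.1 w 45.2 F [ 0.4  0.2 -1.5] q [  4.  57.  46.  88. -47.  56. -41.]
 -> (577, -397, 7, -105) trans [39.5  2.4  0.3] | 40 dr [-0.1 -0.   0. ] rows>= 0.9
scene c4scene 147 c [ 550.1 -390.2] size 46.4 26.6 long dir 81.0 mean [ 547.3 -390.2]
side c4side 202 c [ 574.3 -394.7] size 48.2 79.6 long dir -14.2 mean [ 562.5 -387.5]
wrist c4wrist 15292 c [ 578.5 -395.5] size 47.1 73.5 long dir -15.1 mean [ 584.6 -397.1]
wrist c4wrist 1764 c [ 610.2 -405.8] size 51.6 10.5 long dir 74.5 mean [ 610.4 -405.6]
```

View pics/c4wrist.png

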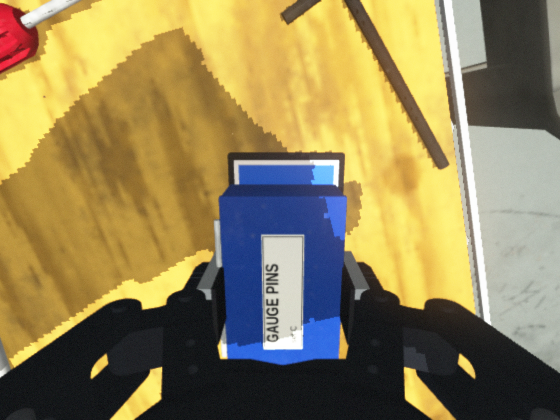

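View pics/c4scene.png

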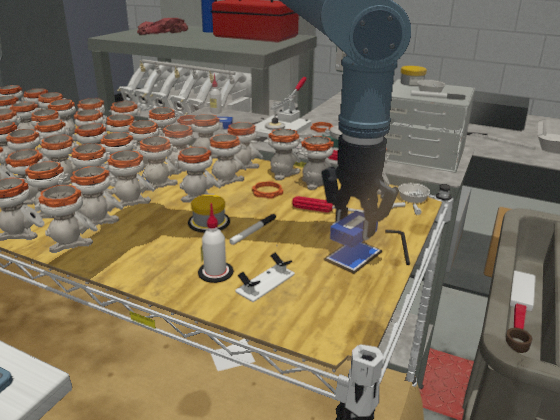

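Emit:
{"op": "servo_tool", "data": {
  "translation": [
    [5,2.3,1.6],
    [15,2.3,1.6],
    [25,2.3,1.6],
    [32,2.3,1.6],
    [35,2.3,1.6]
  ],
  "dr": [
    [0,0,0],
    [0,0,0],
    [0,0,0],
    [0,0,0],
    [0,0,0]
  ]
}}

```text
t: 19.55
eef_pos: [0.577, -0.3966, 0.0089]
tcp_rot: [[-0.002, 0.966, -0.259], [0.002, -0.259, -0.966], [-1.0, -0.003, -0.001]]
wrist_force: [0.9, -0.2, -1.5]
grip_width: 0.0458
```

Emit:
{"op": "servo_tool", "data": {
  "translation": [
    [0,0,0],
    [0,0,0],
    [0,0,0],
    [0,0,0],
    [0,0,0]
  ],
  "dr": [
    [0,0,0],
    [0,0,0],
    [0,0,0],
    [0,0,0],
    [0,0,0]
  ]
}}

```text
t: 19.97
eef_pos: [0.5783, -0.3977, 0.0118]
tcp_rot: [[0.001, 0.966, -0.259], [-0.0, -0.259, -0.966], [-1.0, 0.001, 0.0]]
wrist_force: [0.3, 0.3, -2.1]
grip_width: 0.0458
```

```bash
python3 -c "
from rect import *
go((576.5,-398.2,7,-105))
save('side','c5side');save('wrist','c5wrist')
B=(.5,.66,-.47,-.33)
rect('side','c5side',(100,90,20),(130,255,255),.025,.04,B)
a=cv2.imread('pics/c5wrist.png')[60:260,140:420];cv2.imwrite('pics/c5c.png',cv2.resize(a,None,fx=2.8,fy=2.8))
"
```

```text
t 19.97 pos [ 578.3 -397.7   11.8] phi -105.0 w 45.8 F [ 0.3  0.3 -2.1] q [  5.  60.  44.  87. -49.  53. -40.]
 -> (576.5, -398.2, 7, -105) trans [ 4.8 -1.6  0.9] | 5 dr [-0.  0. -0.] rows>= 0.1
side c5side 195 c [ 577.6 -395.9] size 47.9 78.7 long dir -16.6 mean [ 564.4 -387.7]
```

View pics/c5c.png

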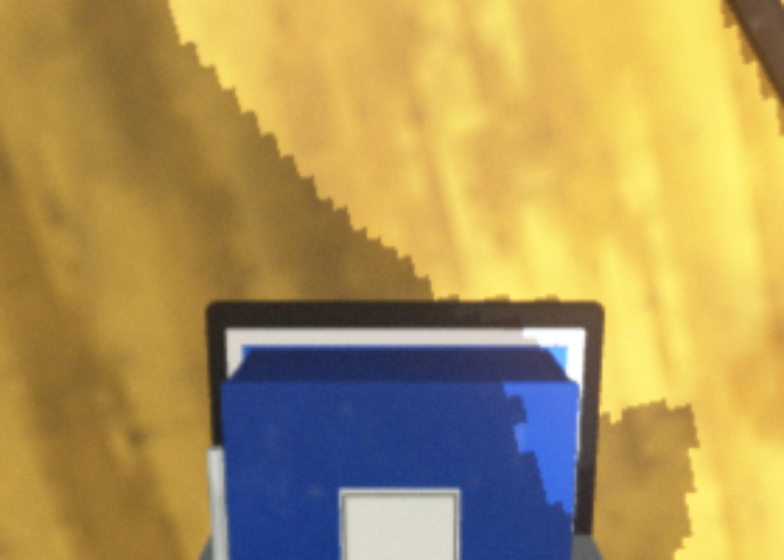

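Emit:
{"op": "servo_tool", "data": {
  "translation": [
    [1,-1.3,0.3],
    [2,-1.3,0.3],
    [3,-1.3,0.3],
    [4,-1.3,0.3],
    [4.3,-1.3,0.3]
  ],
  "dr": [
    [0,0,0],
    [0,0,0],
    [0,0,0],
    [0,0,0],
    [0,0,0]
  ]
}}

```text
t: 20.48
eef_pos: [0.5766, -0.3974, 0.0069]
tcp_rot: [[-0.0, 0.966, -0.259], [0.0, -0.259, -0.966], [-1.0, -0.0, -0.0]]
wrist_force: [-0.4, 1.5, 2.1]
grip_width: 0.0456
```

Emit:
{"op": "servo_tool", "data": {
  "translation": [
    [0.3,0,0],
    [0.6,0,0],
    [0.8,0,0],
    [0.8,0,0]
  ],
  "dr": [
    [0,0,0],
    [0,0,0],
    [0,0,0],
    [0,0,0]
  ]
}}

```text
t: 20.82
eef_pos: [0.5766, -0.3974, 0.0069]
tcp_rot: [[0.0, 0.966, -0.259], [0.0, -0.259, -0.966], [-1.0, -0.0, -0.0]]
wrist_force: [-2.4, 2.3, 5.2]
grip_width: 0.0454
```

Emit:
{"op": "servo_tool", "data": {
  "translation": [
    [0,0,0],
    [0,0,0],
    [0,0,0],
    [0,0,0],
    [0,0,0]
  ],
  "dr": [
    [0,0,0],
    [0,0,0],
    [0,0,0],
    [0,0,0],
    [0,0,0]
  ],
  "jaw": 0
}}

```text
t: 21.23
eef_pos: [0.5767, -0.3976, 0.0061]
tcp_rot: [[0.0, 0.966, -0.259], [-0.0, -0.259, -0.966], [-1.0, 0.0, 0.0]]
wrist_force: [0.4, 0.2, 0.2]
grip_width: 0.0853
```

Emit:
{"op": "servo_tool", "data": {
  "translation": [
    [-15,0,0],
    [-50,0,0],
    [-90,0,0],
    [-130,0,0],
    [-150,0,0]
  ],
  "dr": [
    [0,0,0],
    [0,0,0],
    [0,0,0],
    [0,0,0],
    [0,0,0]
  ]
}}

```text
t: 21.65
eef_pos: [0.5777, -0.3997, 0.1628]
tcp_rot: [[0.005, 0.966, -0.26], [-0.005, -0.26, -0.966], [-1.0, 0.006, 0.003]]
wrist_force: [0.4, -1.0, 0.3]
grip_width: 0.0852
```

Emit:
{"op": "servo_tool", "data": {
  "translation": [
    [0,0,0],
    [0,0,0],
    [0,0,0],
    [0,0,0]
  ],
  "dr": [
    [0,0,0],
    [0,0,0],
    [0,0,0],
    [0,0,0]
  ]
}}

```text
t: 21.98
eef_pos: [0.5761, -0.3967, 0.155]
tcp_rot: [[-0.002, 0.966, -0.259], [0.002, -0.259, -0.966], [-1.0, -0.002, -0.001]]
wrist_force: [0.5, -0.0, 0.2]
grip_width: 0.0856
```

```bash
python3 -c "
from rect import *
go((576,-197,160,-101.6),(576,-197,160,-11))
save('wrist','c6')
B=(.5,.66,-.47,-.33)
rect('wrist','c6',(100,90,20),(130,255,255),.024,.04,B)
rect('wrist','c6',(0,0,0),(180,255,255),.0025,.01,B)
a=cv2.imread('pics/c6.png')[100:320,140:420];cv2.imwrite('pics/c6c.png',cv2.resize(a,None,fx=2.7,fy=2.7))
"
```

```text
t 21.98 pos [ 576.1 -396.7  155. ] phi -105.0 w 85.6 F [ 0.5 -0.   0.2] q [  1.  50.  51.  85. -42.  65. -45.]
 -> (576, -197, 160, -101.6) trans [  -4.7  -51.9 -192.9] | 200 dr [-3.4 -0.1  0.1] rows>= 4.8
 -> (576, -197, 160, -11) trans [  -4.7  -51.9 -192.9] | 200 dr [-94.   -0.1   0. ] rows>= 13.1
wrist c6 4119 c [ 577.  -396.6] size 46.4 78.5 long dir -15.3 mean [ 579.2 -397.1]
wrist c6 1752 c [ 602.4 -408. ] size 75.6 153.4 long dir -23.6 mean [ 595. -408.]
```

View pics/c6c.png

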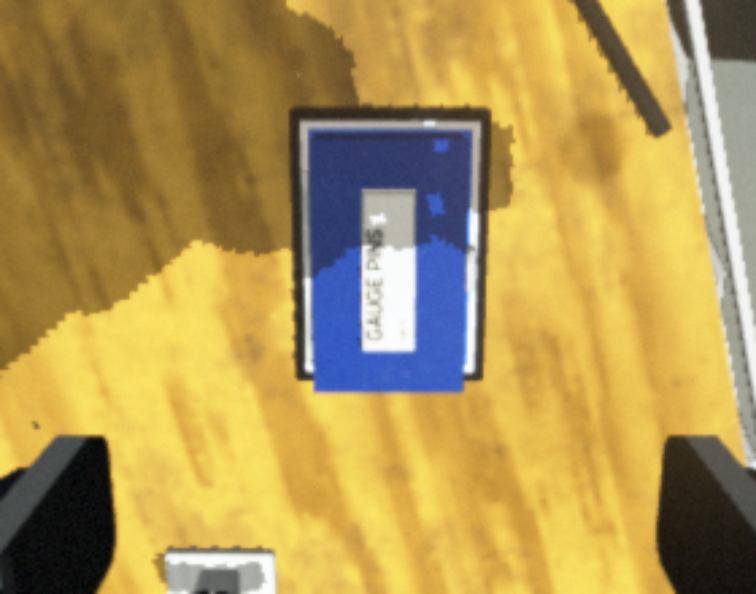

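Emit:
{"op": "servo_tool", "data": {
  "translation": [
    [-4,-6,-25],
    [-4,-18,-65],
    [-4,-30,-105],
    [-4,-40,-142],
    [-4,-48,-175]
  ],
  "dr": [
    [-3.4,0,0],
    [-3.4,0,0],
    [-3.4,0,0],
    [-3.4,0,0],
    [-3.4,0,0]
  ],
  "jaw": 120
}}

```text
t: 22.45
eef_pos: [0.5748, -0.213, 0.159]
tcp_rot: [[-0.002, 0.98, -0.201], [0.002, -0.201, -0.98], [-1.0, -0.002, -0.001]]
wrist_force: [0.9, -0.2, -0.0]
grip_width: 0.0451
```

Emit:
{"op": "servo_tool", "data": {
  "translation": [
    [0,0,-18],
    [0,0,-18],
    [0,0,-18],
    [0,0,-18],
    [0,0,-18]
  ],
  "dr": [
    [0,0,0],
    [0,0,0],
    [0,0,0],
    [0,0,0],
    [0,0,0]
  ]
}}

```text
t: 22.87
eef_pos: [0.5786, -0.2003, 0.1601]
tcp_rot: [[-0.001, 0.979, -0.204], [-0.001, -0.204, -0.979], [-1.0, -0.0, 0.001]]
wrist_force: [1.2, 0.6, -0.2]
grip_width: 0.045
```

```bash
python3 -c "
from rect import *
save('wrist','m1')
rect('wrist','m1',(0,0,0),(180,255,255),.004,.02,(.48,.66,-.235,-.16))
go((576,-197,80,-101.6))
"
```

```text
wrist m1 1984 c [ 576.6 -197.7] size 12.3 127.0 long dir -11.6 mean [ 580.  -198.5]
t 22.92 pos [ 578.7 -200.3  160.2] phi -101.8 w 45.0 F [ 0.3 -0.2 -0.8] q [-21.  43.  54. 100. -40.  59. -54.]
 -> (576, -197, 80, -101.6) trans [80.2 -3.3 -2.7] | 80 dr [-0.2  0.1  0. ] rows>= 1.9
```

View pics/m1.png

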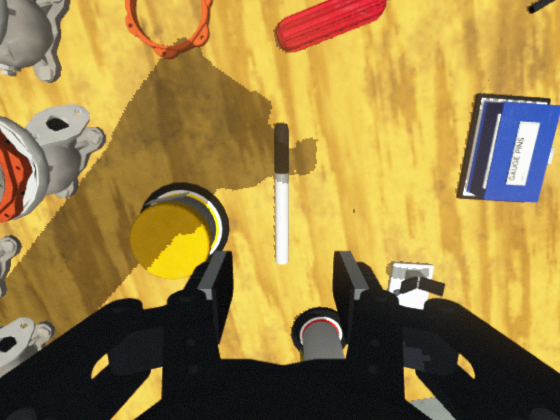

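Emit:
{"op": "servo_tool", "data": {
  "translation": [
    [20,-2.5,-1.5],
    [60,-2.5,-1.5],
    [100,-2.5,-1.5],
    [125,-2.5,-1.5],
    [130,-2.5,-1.5]
  ],
  "dr": [
    [0,0,0],
    [0,0,0],
    [0,0,0],
    [0,0,0],
    [0,0,0]
  ]
}}

```text
t: 23.33
eef_pos: [0.5738, -0.1962, 0.0257]
tcp_rot: [[-0.007, 0.979, -0.203], [0.002, -0.203, -0.979], [-1.0, -0.007, -0.001]]
wrist_force: [-0.3, 0.3, -0.2]
grip_width: 0.0454
```

Emit:
{"op": "servo_tool", "data": {
  "translation": [
    [0,0,0],
    [0,0,0],
    [0,0,0],
    [0,0,0],
    [0,0,0]
  ],
  "dr": [
    [0,0,0],
    [0,0,0],
    [0,0,0],
    [0,0,0],
    [0,0,0]
  ]
}}

```text
t: 23.75
eef_pos: [0.5781, -0.1968, 0.0317]
tcp_rot: [[0.002, 0.98, -0.201], [-0.001, -0.201, -0.98], [-1.0, 0.002, 0.0]]
wrist_force: [-0.0, -0.3, -0.8]
grip_width: 0.0456
```

```bash
python3 -c "
from rect import *
save('wrist','m2')
rect('wrist','m2',(0,0,0),(180,255,255),.004,.02,(.48,.66,-.235,-.16))
go((576.5,-198.3,3,-101.6))
"
```

```text
wrist m2 5425 c [ 576.6 -197.9] size 12.7 126.9 long dir -11.7 mean [ 582.7 -199. ]
t 23.8 pos [ 577.9 -196.6   31.4] phi -101.6 w 45.1 F [ 0.  -0.5  0.1] q [-16.  52.  44. 103. -49.  47. -48.]
 -> (576.5, -198.3, 3, -101.6) trans [28.4 -1.1  1.9] | 28 dr [-0.  -0.  -0.1] rows>= 0.7
```

View pics/m2.png

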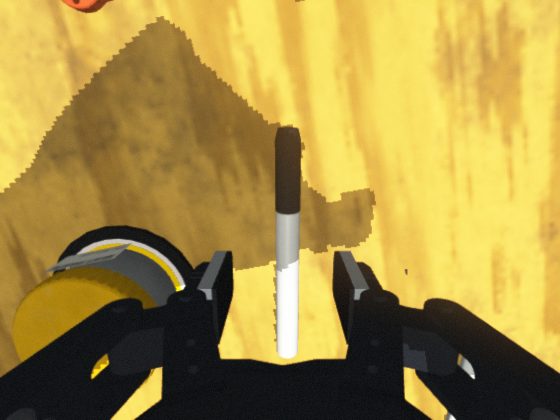

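Emit:
{"op": "servo_tool", "data": {
  "translation": [
    [5,-1.1,1.5],
    [12,-1.1,1.5],
    [20,-1.1,1.5],
    [25,-1.1,1.5],
    [28,-1.1,1.5]
  ],
  "dr": [
    [0,0,0],
    [0,0,0],
    [0,0,0],
    [0,0,0],
    [0,0,0]
  ]
}}

```text
t: 24.22
eef_pos: [0.5751, -0.1973, 0.0008]
tcp_rot: [[-0.002, 0.979, -0.201], [0.001, -0.201, -0.979], [-1.0, -0.002, -0.0]]
wrist_force: [-0.6, -0.3, 0.3]
grip_width: 0.0451
```

Emit:
{"op": "servo_tool", "data": {
  "translation": [
    [0,0,0],
    [0,0,0],
    [0,0,0]
  ],
  "dr": [
    [0,0,0],
    [0,0,0],
    [0,0,0]
  ]
}}

```text
t: 24.47
eef_pos: [0.576, -0.1979, 0.0024]
tcp_rot: [[0.0, 0.979, -0.202], [-0.0, -0.202, -0.979], [-1.0, 0.0, 0.0]]
wrist_force: [-0.9, 0.3, 0.5]
grip_width: 0.0451
```

Emit:
{"op": "servo_tool", "data": {
  "translation": [
    [0,0,0],
    [0,0,0],
    [0,0,0],
    [0,0,0],
    [0,0,0]
  ],
  "dr": [
    [0,0,0],
    [0,0,0],
    [0,0,0],
    [0,0,0],
    [0,0,0]
  ],
  "jaw": 255
}}

```text
t: 24.88
eef_pos: [0.576, -0.1978, 0.0026]
tcp_rot: [[0.001, 0.979, -0.202], [0.0, -0.202, -0.979], [-1.0, 0.001, -0.0]]
wrist_force: [-1.2, 0.3, 5.4]
grip_width: 0.0094
```

```bash
python3 -c "
from rect import *
save('wrist','m3')
go((576.5,-198.3,60,-101.6))
"
```

```text
t 24.93 pos [ 576.  -197.7    2.6] phi -101.6 w 10.4 F [-0.8  0.1  4.6] q [-14.  54.  42. 103. -51.  45. -46.]
 -> (576.5, -198.3, 60, -101.6) trans [-57.4   0.6   0.4] | 57 dr [-0. -0. -0.] rows>= 1.4
```

View pics/m3.png

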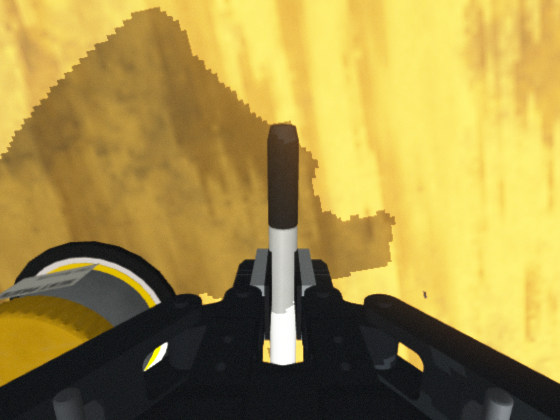

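Emit:
{"op": "servo_tool", "data": {
  "translation": [
    [-6,0,0],
    [-20,0,0],
    [-40,0,0],
    [-60,0,0],
    [-65,0,0]
  ],
  "dr": [
    [0,0,0],
    [0,0,0],
    [0,0,0],
    [0,0,0],
    [0,0,0]
  ]
}}

```text
t: 25.35
eef_pos: [0.5774, -0.1989, 0.071]
tcp_rot: [[0.004, 0.979, -0.202], [-0.002, -0.202, -0.979], [-1.0, 0.005, 0.001]]
wrist_force: [0.7, -0.4, 0.3]
grip_width: 0.01
```

```bash
cat > rest.py <<'E'
from rect import *
def rest(n,name):
    p,d,z=load(name);P=cloud(n,z);hsv=cv2.cvtColor(p,cv2.COLOR_RGB2HSV)
    m=(hsv[...,2]<100)&(P[...,2]>.017)&(P[...,2]<.036)&(P[...,0]>.37)&(P[...,0]<.51)&(P[...,1]>-.345)&(P[...,1]<-.25)
    k,l,st,c=cv2.connectedComponentsWithStats(m.astype(np.uint8)); cs=[]
    for i in range(1,k):
        if st[i,4]>30:
            Q=P[l==i][:,:2]*1000; r=cv2.minAreaRect(Q.astype(np.float32)); cs.append(r[0]); print('  ',np.round(r[0],1),np.round(r[1],1),round(r[2],1))
    if len(cs)==2:
        a,b=map(np.array,cs); v=b-a if b[0]>a[0] else a-b; print(name,'mid',((a+b)/2).round(1),'dir',round(np.degrees(np.arctan2(v[1],v[0])),1),'sep',np.linalg.norm(v).round(1))
E
python3 - <<'E'
from rest import *
for n,k in [('scene','scene0'),('side','side0'),('wrist','w1'),('wrist','b2wrist'),('wrist','c1'),('wrist','c2')]:
    rest(n,k); rect(n,k,(0,0,120),(180,60,255),.002,.012,(.37,.51,-.345,-.25))
go((437,-294,85,-105))
s=env.sense();print(s['t'])
E
```

```text
[ 472.3 -308.3] [37. 13.] 73.7
   [ 399.  -287.7] [37.8 13.6] 74.3
scene0 mid [ 435.6 -298. ] dir -15.7 sep 76.2
scene scene0 722 c [ 435.7 -297.8] size 40.9 101.9 long dir -15.1 mean [ 432.2 -300.4]
   [ 473.1 -304.3] [37.1 11.9] 78.4
   [ 400.1 -284.7] [41.1 11.9] 75.6
side0 mid [ 436.6 -294.5] dir -15.0 sep 75.6
side side0 461 c [ 435.2 -295. ] size 42.3 97.1 long dir -17.2 mean [ 434.5 -292. ]
   [ 472.4 -304.8] [38.8 11.2] 73.7
   [ 399. -285.] [38.5 11.5] 75.2
w1 mid [ 435.7 -294.9] dir -15.1 sep 76.0
wrist w1 1459 c [ 435.4 -295.2] size 40.3 99.2 long dir -15.2 mean [ 437.5 -294. ]
   [ 473.8 -295.1] [18.6 11. ] 71.9
   [ 401.7 -275.5] [18.9 11.1] 74.8
   [ 469.  -314.5] [18.2 11.3] 75.8
   [ 396.2 -294.7] [19.  11.1] 73.5
wrist b2wrist 2359 c [ 434.9 -295.3] size 40.3 99.3 long dir -15.3 mean [ 434.5 -293.1]
   [ 473.3 -305.2] [39.  11.8] 75.4
   [ 400.2 -285.6] [38.2 11.9] 74.2
c1 mid [ 436.7 -295.4] dir -15.0 sep 75.6
wrist c1 2769 c [ 436.5 -295.1] size 39.9 99.7 long dir -15.5 mean [ 438.6 -296.8]
   [ 473.2 -305.5] [40.1 12.7] 75.0
   [ 402.5 -276.1] [18.9 12.8] 74.2
   [ 397.9 -293.5] [17.2 12.4] 70.8
wrist c2 6303 c [ 437.8 -295.9] size 40.4 97.3 long dir -15.2 mean [ 439.8 -297.6]
t 25.35 pos [ 577.4 -198.9   71. ] phi -101.7 w 10.0 F [ 0.7 -0.4  0.3] q [-17.  49.  47. 102. -46.  50. -49.]
 -> (437, -294, 85, -105) trans [ -14.5 -118.2  121.5] | 170 dr [ 3.3  0.  -0.3] rows>= 4.1
25.35
```

```bash
cat > tgo.py <<'E'
from h import *
Rt=Rdown(-105.1)@Ro.from_euler('y',15,degrees=True).as_matrix()
off=np.array([-3.7,0.6,0])
def tgo(m):
    "m marker centre target mm"
    s=env.sense();R=s['tcp_rot'];p=s['eef_pos']*1000
    t=np.array(m)-Rt@off; tr=R.T@(t-p); dr=Ro.from_matrix(R.T@Rt).as_rotvec(degrees=True)
    print('t',round(s['t'],2),'TCP',p.round(1),'marker now',(p+R@off).round(1),'F',s['wrist_force'].round(1),'w',round(s['grip_width']*1e3,1),'q',s['joint_positions'].round(0))
    print(' TCP target',t.round(1),'trans',tr.round(1),'dr',dr.round(1))
E
python3 -c "
from tgo import *
tgo((565,-295,80))"
```

```text
t 25.35 TCP [ 577.4 -198.9   71. ] marker now [ 578.  -199.    74.7] F [ 0.7 -0.4  0.3] w 10.0 q [-17.  49.  47. 102. -46.  50. -49.]
 TCP target [ 564.7 -293.9   76.4] trans [-5.3  6.8 95.6] dr [ 3.5 15.   0.2]
```

Emit:
{"op": "servo_tool", "data": {
  "translation": [
    [-3,1,18],
    [-5,3,45],
    [-5,5,75],
    [-5,7,92],
    [-5,7,96]
  ],
  "dr": [
    [1,3,0],
    [2,7,0],
    [3.5,12,0],
    [3.5,15,0],
    [3.5,15,0]
  ]
}}

```text
t: 25.77
eef_pos: [0.5596, -0.302, 0.073]
tcp_rot: [[0.062, 0.963, -0.263], [0.247, -0.27, -0.93], [-0.967, -0.007, -0.255]]
wrist_force: [-0.7, -0.3, -0.4]
grip_width: 0.0099
```

```bash
python3 -c "
from tgo import *
tgo((436.6,-295.8,70))"
```

```text
t 25.77 TCP [ 559.6 -302.    73. ] marker now [ 559.9 -303.1   76.5] F [-0.7 -0.3 -0.4] w 9.9 q [  6.  51.  41.  94. -52.  63. -37.]
 TCP target [ 436.3 -294.7   66.4] trans [   0.5 -120.6   27.4] dr [-0.7  0.2  0.3]
```

Emit:
{"op": "servo_tool", "data": {
  "translation": [
    [0,-15,4],
    [0,-48,11],
    [0,-85,20],
    [0,-110,25],
    [0,-120,27]
  ],
  "dr": [
    [0,0,0],
    [0,0,0],
    [0,0,0],
    [0,0,0],
    [0,0,0]
  ]
}}

```text
t: 26.18
eef_pos: [0.4361, -0.2868, 0.0662]
tcp_rot: [[0.058, 0.965, -0.258], [0.252, -0.264, -0.931], [-0.966, -0.011, -0.259]]
wrist_force: [0.0, -0.4, 0.4]
grip_width: 0.01
```

Emit:
{"op": "servo_tool", "data": {
  "translation": [
    [0,0,0],
    [0,0,0],
    [0,0,0],
    [0,0,0],
    [0,0,0]
  ],
  "dr": [
    [0,0,0],
    [0,0,0],
    [0,0,0],
    [0,0,0],
    [0,0,0]
  ]
}}

```text
t: 26.6
eef_pos: [0.4419, -0.2869, 0.0661]
tcp_rot: [[0.06, 0.966, -0.251], [0.251, -0.258, -0.933], [-0.966, -0.007, -0.258]]
wrist_force: [-0.5, -0.5, -0.1]
grip_width: 0.0097
```

```bash
python3 -c "
from tgo import *
tgo((436.6,-295.8,33))
for n in ['scene','side','wrist']: save(n,'r1'+n)"
```

```text
t 26.6 TCP [ 441.9 -286.9   66.1] marker now [ 442.3 -288.    69.7] F [-0.5 -0.5 -0.1] w 9.7 q [  7.  44.  41. 110. -52.  56. -26.]
 TCP target [ 436.3 -294.7   29.4] trans [33.2 -3.2 18.2] dr [0.  0.  0.4]
```

View pics/r1wrist.png

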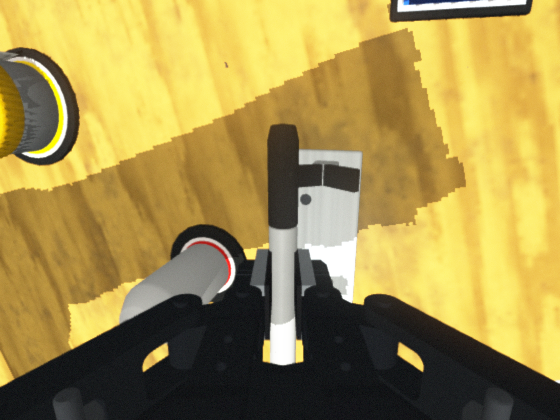

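View pics/r1scene.png

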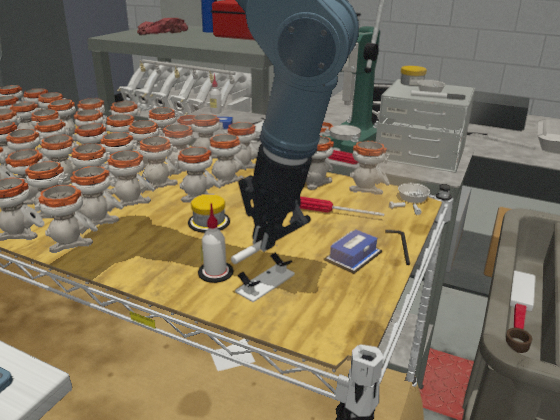

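View pics/r1side.png

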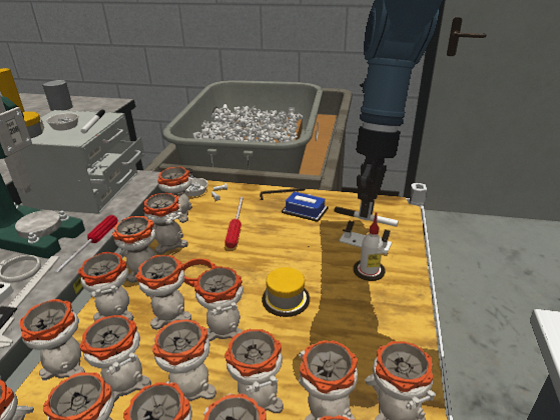

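```bash
python3 -c "
from tgo import *
tgo((436.6,-295.8,52))
for n in ['side','wrist','scene']:
  p,d,z=load('r1'+n);P=cloud(n,z)
  hsv=cv2.cvtColor(p,cv2.COLOR_RGB2HSV)
  m=(abs(P[...,2]-.0697)<.009)&(np.abs((P[...,0]-.442)*.259+(P[...,1]+.288)*.966)<.012)&(abs(P[...,0]-.442)<.09)
  Q=P[m]*1000
  u=np.array([.966,-.259]);s=(Q[:,:2]-[442,-288])@u
  print(n,len(Q),'along',np.percentile(s,[0.3,99.7]).round(1),'mid',np.mean(np.percentile(s,[0.3,99.7])).round(1))
"
```

```text
t 26.75 TCP [ 441.1 -287.    66.1] marker now [ 441.4 -288.1   69.7] F [0.  0.5 0.3] w 9.7 q [  7.  44.  41. 110. -52.  56. -26.]
 TCP target [ 436.3 -294.7   48.4] trans [14.8 -2.5 12.9] dr [-0.1  0.   0.4]
side 356 along [-63.7  63.1] mid -0.3
wrist 6759 along [-46.2  63.2] mid 8.5
scene 316 along [-64.6  28. ] mid -18.3
```

Emit:
{"op": "servo_tool", "data": {
  "translation": [
    [2,-1,5],
    [6,-2.5,10],
    [11,-2.5,12.9],
    [14,-2.5,12.9],
    [14.8,-2.5,12.9]
  ],
  "dr": [
    [0,0,0],
    [0,0,0],
    [0,0,0],
    [0,0,0],
    [0,0,0]
  ]
}}

```text
t: 27.17
eef_pos: [0.4352, -0.2944, 0.0476]
tcp_rot: [[0.059, 0.965, -0.254], [0.253, -0.261, -0.932], [-0.966, -0.009, -0.259]]
wrist_force: [0.3, 0.1, -0.7]
grip_width: 0.0097
```

Emit:
{"op": "servo_tool", "data": {
  "translation": [
    [0,0,0],
    [0,0,0],
    [0,0,0],
    [0,0,0]
  ],
  "dr": [
    [0,0,0],
    [0,0,0],
    [0,0,0],
    [0,0,0]
  ]
}}

```text
t: 27.5
eef_pos: [0.436, -0.2947, 0.0488]
tcp_rot: [[0.06, 0.966, -0.253], [0.252, -0.26, -0.932], [-0.966, -0.008, -0.259]]
wrist_force: [-0.9, 0.1, -0.2]
grip_width: 0.0099
```

```bash
python3 -c "
from tgo import *
tgo((436.6,-295.8,30))
for n in ['side','wrist']: save(n,'r2'+n)
a=cv2.imread('pics/r2side.png')[180:280,320:440];b=cv2.imread('pics/r2wrist.png')[90:330,160:440]
cv2.imwrite('pics/r2.png',np.hstack([cv2.resize(a,(440,366)),cv2.resize(b,(360,366))]))"
```

```text
t 27.5 TCP [ 436.  -294.7   48.8] marker now [ 436.3 -295.8   52.3] F [-0.9  0.1 -0.2] w 9.9 q [  9.  46.  40. 110. -53.  55. -24.]
 TCP target [ 436.3 -294.7   26.4] trans [21.6  0.5  5.7] dr [-0.1  0.   0.4]
```

View pics/r2.png

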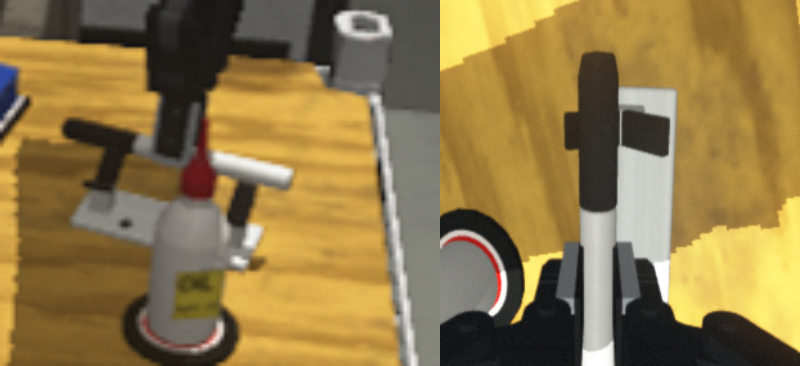

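Emit:
{"op": "servo_tool", "data": {
  "translation": [
    [4,0.4,1],
    [9,0.4,2.4],
    [14,0.4,3.7],
    [18,0.4,4.7],
    [19.5,0.4,5.1]
  ],
  "dr": [
    [0,0,0.4],
    [0,0,0.4],
    [0,0,0.4],
    [0,0,0.4],
    [0,0,0.4]
  ]
}}

```text
t: 28.02
eef_pos: [0.4356, -0.2943, 0.0275]
tcp_rot: [[0.066, 0.965, -0.254], [0.251, -0.262, -0.932], [-0.966, -0.002, -0.259]]
wrist_force: [-0.0, 0.5, -0.4]
grip_width: 0.0098
```

Emit:
{"op": "servo_tool", "data": {
  "translation": [
    [0,0,0],
    [0,0,0],
    [0,0,0],
    [0,0,0]
  ],
  "dr": [
    [0,0,0],
    [0,0,0],
    [0,0,0],
    [0,0,0]
  ]
}}

```text
t: 28.35
eef_pos: [0.4362, -0.2948, 0.0286]
tcp_rot: [[0.067, 0.965, -0.253], [0.25, -0.262, -0.932], [-0.966, -0.001, -0.258]]
wrist_force: [-0.5, 0.0, -0.0]
grip_width: 0.0095
```

```bash
python3 -c "
from tgo import *
tgo((436.6,-295.8,27.6))
for n in ['side','wrist','scene']: save(n,'r3'+n)
a=cv2.imread('pics/r3side.png')[180:280,320:440];b=cv2.imread('pics/r3scene.png')[200:310,210:330]
cv2.imwrite('pics/r3.png',np.hstack([cv2.resize(a,(440,366)),cv2.resize(b,(360,330)) if 0 else cv2.resize(b,(360,366))]))"
```

```text
t 28.35 TCP [ 436.2 -294.8   28.6] marker now [ 436.5 -295.9   32.2] F [-0.5  0.  -0. ] w 9.5 q [ 10.  48.  38. 110. -55.  53. -22.]
 TCP target [ 436.3 -294.7   24. ] trans [4.4 0.1 1. ] dr [-0.1  0.   0. ]
```

View pics/r3.png

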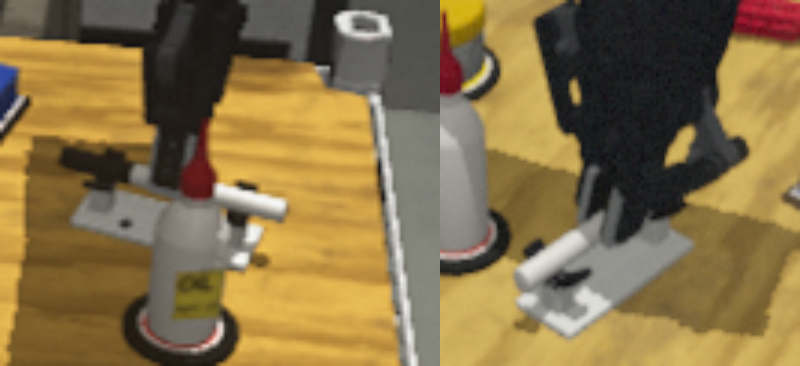

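View pics/r3wrist.png

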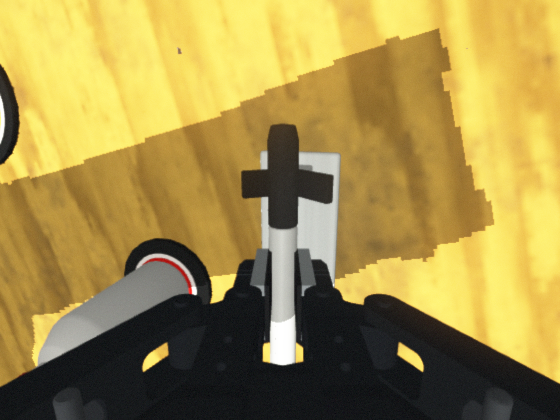

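Emit:
{"op": "servo_tool", "data": {
  "translation": [
    [1,0,0.2],
    [2,0,0.5],
    [3,0,0.7],
    [4,0,1],
    [4,0,1]
  ],
  "dr": [
    [0,0,0],
    [0,0,0],
    [0,0,0],
    [0,0,0],
    [0,0,0]
  ]
}}

```text
t: 28.92
eef_pos: [0.436, -0.2947, 0.0244]
tcp_rot: [[0.067, 0.965, -0.253], [0.25, -0.262, -0.932], [-0.966, -0.001, -0.259]]
wrist_force: [-1.1, 0.0, 1.4]
grip_width: 0.0093
```

Emit:
{"op": "servo_tool", "data": {
  "translation": [
    [0.2,0,0],
    [0.5,0,0.1],
    [0.5,0,0.1]
  ],
  "dr": [
    [0,0,0],
    [0,0,0],
    [0,0,0]
  ]
}}

```text
t: 29.17
eef_pos: [0.436, -0.2948, 0.0242]
tcp_rot: [[0.067, 0.965, -0.254], [0.25, -0.262, -0.932], [-0.966, -0.001, -0.259]]
wrist_force: [-1.7, 0.5, 5.6]
grip_width: 0.0097
```

```bash
python3 -c "
from tgo import *
tgo((436.6,-295.8,27.6))"
```

```text
t 29.17 TCP [ 436.  -294.8   24.2] marker now [ 436.4 -295.9   27.8] F [-1.7  0.5  5.6] w 9.7 q [ 10.  48.  38. 110. -55.  53. -22.]
 TCP target [ 436.3 -294.7   24. ] trans [ 0.2  0.2 -0.1] dr [-0.1  0.   0. ]
```

Emit:
{"op": "servo_tool", "data": {
  "translation": [
    [0,0,0],
    [0,0,0],
    [0,0,0],
    [0,0,0],
    [0,0,0]
  ],
  "dr": [
    [0,0,0],
    [0,0,0],
    [0,0,0],
    [0,0,0],
    [0,0,0]
  ],
  "jaw": 165
}}

```text
t: 29.58
eef_pos: [0.4361, -0.2945, 0.0237]
tcp_rot: [[0.067, 0.965, -0.253], [0.25, -0.262, -0.932], [-0.966, -0.001, -0.259]]
wrist_force: [-0.4, 0.1, 0.8]
grip_width: 0.0299
```

Emit:
{"op": "servo_tool", "data": {
  "translation": [
    [-8,0,0],
    [-35,0,0],
    [-75,0,0],
    [-110,0,0],
    [-130,0,0]
  ],
  "dr": [
    [0,0,0],
    [0,0,0],
    [0,0,0],
    [0,0,0],
    [0,0,0]
  ]
}}

```text
t: 30.0
eef_pos: [0.4274, -0.3297, 0.1533]
tcp_rot: [[0.07, 0.965, -0.255], [0.246, -0.264, -0.933], [-0.967, 0.002, -0.256]]
wrist_force: [1.0, -0.3, 0.6]
grip_width: 0.0302
```

Emit:
{"op": "servo_tool", "data": {
  "translation": [
    [-15,0,0],
    [-25,0,0],
    [-25,0,0],
    [-25,0,0],
    [-25,0,0]
  ],
  "dr": [
    [0,-7,0],
    [0,-14,0],
    [0,-15,0],
    [0,-15,0],
    [0,-15,0]
  ]
}}

```text
t: 30.42
eef_pos: [0.4255, -0.3328, 0.1734]
tcp_rot: [[-0.001, 0.965, -0.261], [0.002, -0.261, -0.965], [-1.0, -0.002, -0.001]]
wrist_force: [0.1, -0.5, -0.7]
grip_width: 0.0299
```

```bash
python3 -c "
from tgo import *
go((460,-300,230,-105))
for n in ['side','wrist','scene']: save(n,'f'+n)"
```

```text
t 30.42 pos [ 425.5 -332.8  173.4] phi -105.2 w 29.9 F [ 0.1 -0.5 -0.7] q [ -7.  35.  56. 110. -36.  54. -39.]
 -> (460, -300, 230, -105) trans [-56.6  24.6 -40.8] | 74 dr [-0.2 -0.1  0.1] rows>= 1.8
```

View pics/fwrist.png

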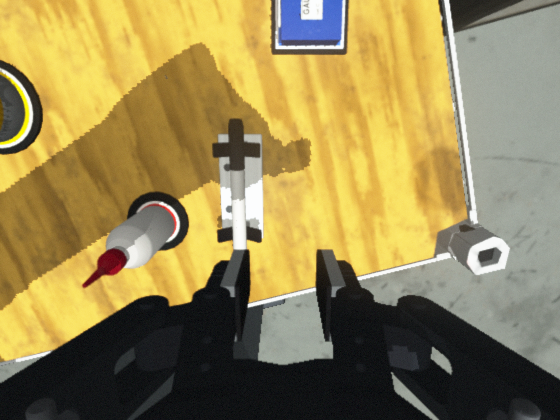

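View pics/fside.png

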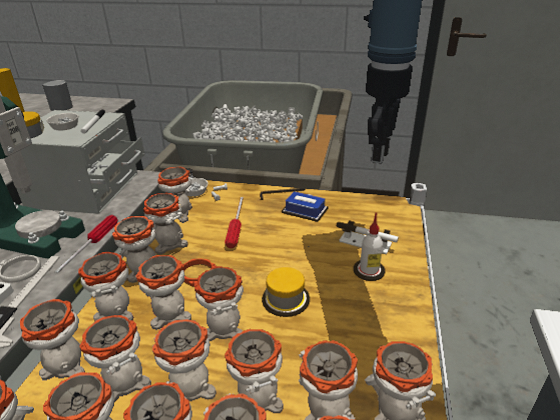

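View pics/fscene.png

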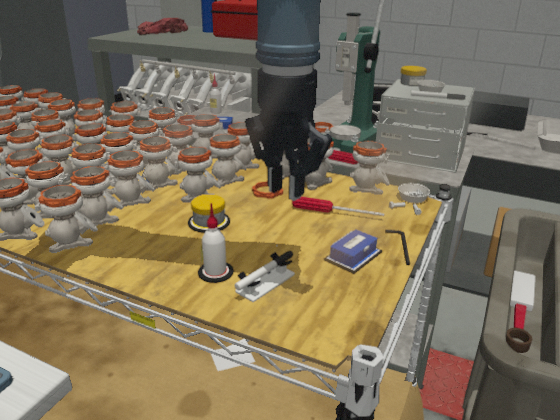

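```bash
python3 -c "
from tgo import *
go((440,-240,290,-105))"
```

```text
t 30.57 pos [ 424.4 -334.5  173.2] phi -105.4 w 30.3 F [ 0.3 -0.2  0.7] q [ -7.  35.  56. 110. -36.  54. -39.]
 -> (440, -240, 290, -105) trans [-116.8  -10.3  -95.4] | 151 dr [-0.4 -0.   0.1] rows>= 3.6
```

Emit:
{"op": "servo_tool", "data": {
  "translation": [
    [-35,0,-5],
    [-70,-5,-25],
    [-100,-8,-60],
    [-115,-10,-90],
    [-117,-10,-95]
  ],
  "dr": [
    [0,0,0],
    [0,0,0],
    [0,0,0],
    [0,0,0],
    [0,0,0]
  ]
}}

```text
t: 30.98
eef_pos: [0.4438, -0.2352, 0.2925]
tcp_rot: [[0.002, 0.966, -0.257], [0.003, -0.257, -0.966], [-1.0, 0.001, -0.003]]
wrist_force: [0.9, 0.3, -0.3]
grip_width: 0.0304
```

Emit:
{"op": "servo_tool", "data": {
  "translation": [
    [0,0,0],
    [0,0,0],
    [0,0,0],
    [0,0,0],
    [0,0,0]
  ],
  "dr": [
    [0,0,0],
    [0,0,0],
    [0,0,0],
    [0,0,0],
    [0,0,0]
  ]
}}

```text
t: 31.4
eef_pos: [0.4401, -0.2405, 0.29]
tcp_rot: [[-0.002, 0.964, -0.265], [-0.0, -0.265, -0.964], [-1.0, -0.002, 0.001]]
wrist_force: [0.2, 0.3, 0.1]
grip_width: 0.0304
```

Run:
```python
from rest import *
from bot import *
go((440,-240,290,-105))
bottle('g',[.426,-.2075],.02,.07)
# rest/marker in wrist and side
for n in ['wrist','side','scene']:
    k='g'+n
    rect(n,k,(0,0,0),(180,255,255),.030,.04,(.36,.51,-.345,-.25))
    p,d,z=load(k);P=cloud(n,z)
    u=np.array([.9656,-.2600]);v=np.array([.26,.9656]);c=np.array([436.5,-295.6])
    Q=P.reshape(-1,3)*1000; Q=Q[~np.isnan(Q[:,0])]
    s=(Q[:,:2]-c)@u; t=(Q[:,:2]-c)@v
    m=(abs(t)<7)&(abs(s)<75)&(Q[:,2]>22)&(Q[:,2]<42)
    print(n,'marker ends',np.percentile(s[m],[.5,99.5]).round(1),'lat',np.median(t[m]).round(1),'ztop',np.percentile(Q[m][:,2],97).round(1))
    m=(abs(t)<22)&(abs(s)<75)&(Q[:,2]>2.5)&(Q[:,2]<7.5)
    print('  strip ends',np.percentile(s[m],[.5,99.5]).round(1),'lat',np.percentile(t[m],[1,99]).round(1))
# white outline of bottle pad
p,d,z=load('gwrist');P=cloud('wrist',z);hsv=cv2.cvtColor(p,cv2.COLOR_RGB2HSV)
m=(np.hypot(P[...,0]-.426,P[...,1]+.207)<.05)&(abs(P[...,2]-.005)<.0025)
Q=P[m][:,:2]*1000
h=Q[cv2.convexHull(Q.astype(np.float32),returnPoints=False).ravel()]
r=least_squares(lambda c:np.hypot(*(h-c).T)-30,[426,-207],loss='soft_l1',f_scale=1);print('pad rim',r.x.round(1),len(Q))
a=cv2.imread('pics/gwrist.png');cv2.imwrite('pics/gw.png',a)
```

```text
t 31.4 pos [ 440.1 -240.5  290. ] phi -105.4 w 30.4 F [0.2 0.3 0.1] q [-29.  23.  68. 109. -24.  64. -57.]
 -> (440, -240, 290, -105) trans [-0.  -0.2 -0.4] | 0 dr [-0.4  0.   0.1] rows>= 0.1
scene 622 axis [ 426.2 -208.4] 0.0009356421470361812 0.020025112700662706
side 466 axis [ 424.5 -207.7] 0.0011595076311309287 0.02002135309461428
wrist 370 axis [ 425.4 -206. ] 0.0006048526318232529 0.02008804397881242
wrist gwrist 999 c [ 436.5 -294.5] size 37.6 126.0 long dir -15.6 mean [ 440.4 -295.2]
wrist marker ends [-62.6  62.7] lat 1.4 ztop 34.4
  strip ends [-49.4  49. ] lat [-18.9  20.5]
side gside 181 c [ 435.3 -295.2] size 11.7 123.0 long dir -15.2 mean [ 438.  -294.9]
side marker ends [-63.4  61.5] lat 2.9 ztop 35.0
  strip ends [-50.3  63.3] lat [-20.1  20.3]
scene gscene 347 c [ 432.3 -303.9] size 25.0 124.9 long dir -15.2 mean [ 428.1 -297.5]
scene marker ends [-63.9  60.6] lat -4.2 ztop 34.8
  strip ends [-51.2  48.8] lat [-21.8  13.4]
pad rim [ 425.9 -206.5] 685
```

View pics/gwrist.png

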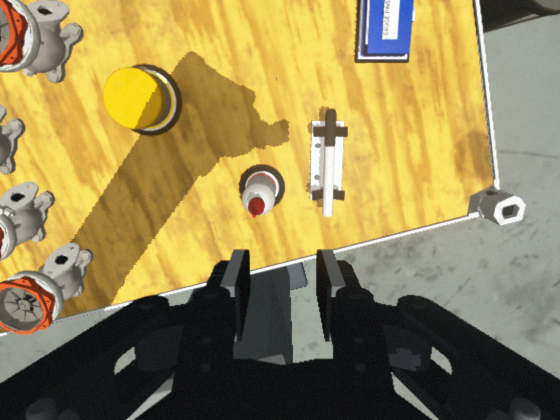

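Everything measures within about 1 mm and the gripper is clear, so I'm handing in.

```bash
python3 -c "
from rig import env
print(env.hand_in())"
```

```text
the job is handed in; nothing more can be done
None
```

All four items were placed in the order asked, and the job was handed in at about 31.5 s of the 112 s allowed. My last checks showed every one within roughly 1 mm of its place.

| Item | Measured position or angle | Its place |
|---|---|---|
| Oil bottle | axis at (425.4, −206.0) mm | pad centre at (425.9, −206.5) mm |
| Grease tub | (566.1, −102.3) mm | yellow disc at (565.7, −102.5) mm |
| Pin case | (577.0, −396.6) mm, at −15.3° | blue rectangle at (576.9, −396.9) mm, at −14.9° |
| Paint marker | ends at −62.6 and +62.7 mm from my estimate of the rest's middle; top at 34.4 mm, so its axis is about 28 mm up | rest strip ends at −49.4 and +49.0 mm; seat 27.6 mm up |

- **Which check each figure comes from:** all are from the wrist camera. The tub and case were measured just after I placed them. They still looked in place in the last pictures, but I did not measure them again.
- **Where the cameras disagreed:** the scene and side cameras differed from the wrist camera by up to 2–4 mm. The gap was mostly sideways on the rest, and for the bottle 1–2 mm at most against its own disc. I put this down to calibration and trusted the wrist camera.
- **Bystanders:** I never went near the orange ring or the red screwdriver, and they look unmoved in the pictures, but I did not measure them.
- **Forces:** the highest wrist force I saw was about 25 N, as the tub first touched its pad. At hand-in the gripper was well clear of everything.

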